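Lock the picture plates in the plate bed and gauge them

TASK

Swing the brass collar of the round plate bed fully open, set every mounted picture plate lying on the bench face up and flat into the bed pocket of its own size, and turn the collar clockwise until its white line meets the line on the index post, so that its tabs hold the plates. Then take the coating gauge and rest its steel foot for half a second on the dot in the middle of each plate, from the smallest plate to the largest. Lay the gauge back in its cradle the way it lay, with the collar still locked, and leave the other things on the bench where they are.

Things in the scene. Friction and masses are not known exactly. Their poses are not given: they have to be found in the camera images.
- bed: round plate bed fixed to the bench; origin: underside centre, z up. Grey flange (radius 123 mm, 12 mm high) under an aluminium disc (radius 96) with flat top 30 mm above the bench. On it 4 square pockets with fences 5 mm high, 3 thick, 3 mm play per side: for the 48 mm plate at the bed's +x, 24 at +y, 40 at -x, 32 at -y. Index post, white line on top (51 mm up), at the (+x,-y) diagonal
- collar (a joint): brass lock ring round the bed, radius 98 to 112 mm, top 50.5 mm up. rad, grows CLOCKWISE from above: 0 = open stop, 0.785 = locked (white lines meet; tabs over plates), end stop 1.0. Friction about 2 N at the handle; stays put. 4 tabs (14 wide, 4 thick, underside 46.5 mm up) reach in to radius 85: midway between pockets when open, over plates' outer edges when locked. Starts half closed
- collar_grip (a point): middle of the top edge of the collar's black handle: an upright radial blade 14 mm thick (along the turn), 50 long (radius 109 to 159 mm from the bed's axis), 22 to 60 mm above the bench. The point is 138 mm from the axis, 60 mm up, 140 degrees anticlockwise of the bed's +x with the collar at 0; it turns with the collar. Free on both sides and below
- plate_24: the smallest mounted picture plate: square block 24 x 24 mm, 14 mm thick, wooden mount with dark grey metal face up, about 0.030 kg. Origin: underside centre; x, y along its sides, z up through the face. Any quarter turn will do in its pocket. May be absent
- mark_24 (a point): the white-ringed black dot (9 mm across) at the centre of the face of plate_24, 14 mm above the plate's origin
- pocket_24 (a point): floor centre of the pocket for the 24 mm plate, 78 mm from the bed's axis towards the bed's +y, 30 mm above the bench; a seated plate's origin lies here. Axes (and fences) along the bed's x and y
- plate_32: the second smallest mounted picture plate: square block 32 x 32 mm, 14 mm thick, wooden mount with dark grey metal face up, about 0.046 kg. Origin: underside centre; x, y along its sides, z up through the face. Any quarter turn will do in its pocket. May be absent
- mark_32 (a point): the white-ringed black dot (9 mm across) at the centre of the face of plate_32, 14 mm above the plate's origin
- pocket_32 (a point): floor centre of the pocket for the 32 mm plate, 74 mm from the bed's axis towards the bed's -y, 30 mm above the bench; a seated plate's origin lies here. Axes (and fences) along the bed's x and y
- plate_40: the second largest mounted picture plate: square block 40 x 40 mm, 14 mm thick, wooden mount with dark grey metal face up, about 0.062 kg. Origin: underside centre; x, y along its sides, z up through the face. Any quarter turn will do in its pocket. May be absent
- mark_40 (a point): the white-ringed black dot (9 mm across) at the centre of the face of plate_40, 14 mm above the plate's origin
- pocket_40 (a point): floor centre of the pocket for the 40 mm plate, 70 mm from the bed's axis towards the bed's -x, 30 mm above the bench; a seated plate's origin lies here. Axes (and fences) along the bed's x and y
- plate_48: the largest mounted picture plate: square block 48 x 48 mm, 14 mm thick, wooden mount with dark grey metal face up, about 0.078 kg. Origin: underside centre; x, y along its sides, z up through the face. Any quarter turn will do in its pocket. May be absent
- mark_48 (a point): the white-ringed black dot (9 mm across) at the centre of the face of plate_48, 14 mm above the plate's origin
- pocket_48 (a point): floor centre of the pocket for the 48 mm plate, 66 mm from the bed's axis towards the bed's +x, 30 mm above the bench; a seated plate's origin lies here. Axes (and fences) along the bed's x and y
- gauge: hand-held coating gauge, 0.16 kg: black bar 24 mm wide (y), 24 high, 98 long (x -52 to +46); wider grey rear end (50 mm wide, x -76 to -50); at the front a steel foot 8 mm thick pointing down at x +50. Origin: on the bar's underside at the point to grip, near the centre of mass; x towards the foot, z up. Lies level in its cradle at the start
- gauge_tip (a point): round tip of the gauge's steel foot, 50 mm ahead (+x) of the gauge's origin and 34 mm below it (-z)
- cradle_seat (a point): where the gauge's origin lies in its cradle, 42 mm above the bench; x along the resting gauge towards its foot, z up. Grey cradle fixed to the bench: base 110 x 70 x 6 mm, two supports 10 mm thick (x), 40 wide, centred at x -36 and +24 mm from this point, tops level with it, side lips 6 mm high and 32 mm apart; finger gap from x -31 to +19 mm
- tape_roll: bystander: roll of black tape, 68 mm across, 19 mm high. Origin: its underside (for a lying tool, under its middle)
- ink_jar: bystander: amber ink jar, 52 mm across, 50 mm high. Origin: its underside (for a lying tool, under its middle)
- pump_bottle: bystander: blue pump bottle with steel cap, 70 mm across, 85 mm high. Origin: its underside (for a lying tool, under its middle)
- eraser: bystander: white eraser 45 x 22 x 14 mm. Origin: its underside (for a lying tool, under its middle)
- scraper: bystander: scraper, a flat hand tool with handle lying on the bench. Origin: its underside (for a lying tool, under its middle)
- cap_pot: bystander: small white pot with black cap, 36 mm across, 35 mm high. Origin: its underside (for a lying tool, under its middle)

How it is judged:
On the way, in this order (a step that is already met when the one before it is completed fails the run):
1. the collar is swung fully open (within 0.1 rad of its open stop) (value of joint collar below 0.1 rad), for 0.2 s.
2. with the collar open (under 0.2 rad), every plate present is seated in the pocket of its own size (origin within 6 mm of the pocket's floor centre, lying flat within 0.05 rad) (distance between plate_24 and pocket_24 below 0.006 m and distance between plate_32 and pocket_32 below 0.006 m and distance between plate_40 and pocket_40 below 0.006 m and distance between plate_48 and pocket_48 below 0.006 m and angle between each of plate_24, plate_32, plate_40, plate_48's own z axis and vertical below 0.05 rad and value of joint collar below 0.2 rad), for 0.3 s.
3. the collar is at its lock mark (0.785 +- 0.07 rad) with the plates seated (distance between plate_24 and pocket_24 below 0.006 m and distance between plate_32 and pocket_32 below 0.006 m and distance between plate_40 and pocket_40 below 0.006 m and distance between plate_48 and pocket_48 below 0.006 m and angle between each of plate_24, plate_32, plate_40, plate_48's own z axis and vertical below 0.05 rad and value of joint collar between 0.715 and 0.855 rad), for 0.3 s.
4. the gauge's tip rests on the dot of the smallest plate, 24 mm (tip within 7 mm of the dot, pressing more than 0.3 N, for 0.25 s); passed over if that plate is absent (distance between gauge_tip and mark_24 below 0.007 m and contact force between gauge and plate_24 above 0.3 N), for 0.25 s.
5. the gauge's tip rests on the dot of the second smallest plate, 32 mm (tip within 7 mm of the dot, pressing more than 0.3 N, for 0.25 s); passed over if that plate is absent (distance between gauge_tip and mark_32 below 0.007 m and contact force between gauge and plate_32 above 0.3 N), for 0.25 s.
6. the gauge's tip rests on the dot of the second largest plate, 40 mm (tip within 7 mm of the dot, pressing more than 0.3 N, for 0.25 s); passed over if that plate is absent (distance between gauge_tip and mark_40 below 0.007 m and contact force between gauge and plate_40 above 0.3 N), for 0.25 s.
7. the gauge's tip rests on the dot of the largest plate, 48 mm (tip within 7 mm of the dot, pressing more than 0.3 N, for 0.25 s); passed over if that plate is absent (distance between gauge_tip and mark_48 below 0.007 m and contact force between gauge and plate_48 above 0.3 N), for 0.25 s.
At the end, for the whole second after the job is handed in: Each plate present lies flat (0.05 rad) in its own pocket, origin within 6 mm of the pocket floor centre; collar at 0.785 +- 0.07 rad; gauge still in its cradle: origin within 15 mm of the seat, level and along the cradle within 0.12 rad, foot at the seat's +x end (all of step 3 and distance between gauge and cradle_seat below 0.015 m and angle between the x axis of gauge and the x axis of cradle_seat, either way round below 0.12 rad and angle between gauge's own z axis and vertical below 0.12 rad and x of gauge_tip in the frame of cradle_seat above 0.02 m and linear speed of gauge below 0.02 m/s); the robot touches nothing.
It fails at once if a bystander (tape roll, ink jar, pump bottle, eraser, scraper, small pot) is shoved or knocked, moved more than 40 mm (distance of any of tape_roll, ink_jar, pump_bottle, eraser, scraper, cap_pot from where it was at the start of the episode above 0.04 m).
Of plate_24, plate_32, plate_40, plate_48 only 2 to 4 are there at a start; the rules pass over those that are not, and their reading is None.
At some moment in a run one of plate_24, plate_32, plate_40, plate_48 may be knocked a few centimetres aside while the robot is not near it.
Once in a run the grip may slacken for a moment while it holds something.
It also fails if it takes over 210 s, if anything falls off the work surface, if the arm or the gripper's body presses on something with over 40 N, if the wrist force passes 120 N, or if a joint passes its speed limit or range.

ROBOT

A 7-joint arm with a two-finger parallel gripper is mounted at the origin on the work surface. World frame = base frame: x ahead of the robot, y to its left, z up, the work surface at z = 0. Lengths are in m, angles in rad, forces in N, time in s.
With the tool pointing down it reaches from about 0.35 to 0.9 m from the base axis. Payload 19.9 kg.
Tool frame: the origin (TCP) lies on the mounting face of the last link; the fingertips stand 199 mm ahead of it and the grasp point (between the pads) lies 180 mm ahead of it (env.nose_length is the z of the fingertips in the tool frame, in m); z points along the fingers, y is the line along which they close (so a half turn about z gives the same grasp; the last joint's range is limited). The gripper opens to 94 mm and grips with 3 to 60 N. Pads are 16 mm wide; open, the fingers measure 119 mm over their backs; the gripper's body (75 mm by 177 mm) begins 78 mm behind the grasp point.
Start: joints at [-1.145, 0.417, -0.01, 1.614, 0.005, 1.111, -0.053], TCP at [0.281, 0.558, 0.405] pointing down, gripper open.
Joint ranges: [-2.81, 2.81], [-0.39, 2.02], [-1.27, 1.25], [0.06, 2.57], [-1.19, 4.33], [0.19, 2], [-2.82, 2.82]. Speed limits (rad/s): [1.89, 1.89, 2.39, 2.39, 3.01, 3.01, 3.01].

INTERFACE

Orientations are given as a rotation vector (axis times angle).
In Python, from plant import env, vision, job gives the robot as it stands.
- The arm moves only by the tool play_rows, never from a script. Its argument "increments" is a list of rows, each a list of 7 numbers: the shift along the world's x, y, z in mm, then the turn, a rotation vector about the world's x, y, z in rad, then the opening, from 0 (shut) to 1 (fully open). In form: [[dx, dy, dz, ax, ay, az, jaw], ...]. A call has exactly 10 rows; each row is the pose to reach, as a shift and turn from the pose commanded when the call began; what a row does not reach only later rows make up. A row lasts 1/8 s, in which the tool goes at most 62.5 mm and 10.7 degrees, less where a joint would pass 70% of its speed; a pose out of reach is approached as far as the arm can. A call with a gripper value outside its range is refused whole. The fingers move at their own pace and stop on an object; the grip force is fixed at half the most. Time passes only in rows, so rows that repeat a pose let the fingers close, or fill a call up. It gives the time, the measured TCP pose, the force, the opening and the grip force at its end, in the units of the state.
- env.get_state(): the state, without advancing time (a new reading comes with each control period).
- vision.read_camera(name): name is "side" or "top"; returns the picture (400x640x3 uint8, red, green, blue); there is no depth.
- vision.get_calibration(name): a dict with "mtx" (3x3 intrinsics, pixels), "dist_coeffs" ([k1, k2, p1, p2, k3] as OpenCV has them; the pictures are not rectified), "rvec" (rotation vector, rad) and "tvec" (3), from world to camera coordinates, as OpenCV has them. Camera axes: x right, y down, z forward; pixel columns grow to the right and rows downward; lengths in m; the calibration is good to about 2 mm. A picture is of the moment at which its call begins. get_calibration takes no time and is no camera call.
- job.sign_off(): hands the job in; it is judged then, once.
The state is a dict: "t": time; "joints": joint angles; "dq": joint speeds; "joint_torque": joint torques, N m; "tool_pos": TCP position; "orientation": TCP orientation; "contact_force": force on the tool from outside, world axes, zero at the start; "moment": the same for the moment, N m; "finger_gap": opening from 0.0 (shut) to 1.0 (fully open); "gripper_force": force on a finger pad.
Only numpy, scipy, OpenCV 4.12 (cv2) and the standard library are available. Lean on these libraries where they do the work, as an engineer would, in place of code of your own. Each camera call takes 0.05 s, during which the arm holds its last target. There are 200 camera calls.

## Working session

There is one attempt and no reset: what is moved stays moved. The work goes in short steps, Python scripts to look and compute and a tool call to move; the robot and the scene stay as the last step left them, time stands still between calls to the robot, and variables do not carry over. Pictures are saved under pics/ and viewed, at most 14 in all, crops included, and the job is handed in when it is done.

Besides the shell and the picture viewer there is one more tool, called after ">>>" as name(argument=value, ...), one argument or row to a line, values as JSON. play_rows: Moves the arm, as the interface text tells. Its arguments: {"type":"object","properties":{"increments":{"type":"array","items":{"type":"array","items":{"type":"number"}}}},"required":["increments"]}

```bash
ls; mkdir -p pics
python3 - <<'E'
from plant import env, vision, job
import cv2
s=env.get_state(); print(s)
for n in("side","top"):
    cv2.imwrite(f"pics/{n}0.png",vision.read_camera(n)[:,:,::-1]); c=vision.get_calibration(n); print(n,c)
E
```

```text
pics
{'t': 0.0, 'joints': array([-1.14553725,  0.41796308, -0.0103222 ,  1.61416753,  0.00466623,
        1.11070914, -0.05300712]), 'dq': array([ 0.00162636, -0.00024842,  0.00019042,  0.00121021, -0.00065226,
       -0.00094427,  0.00065584]), 'joint_torque': array([-5.27372486e-04, -8.51226497e+01,  6.38480242e-01, -4.25980568e+01,
       -4.88630799e-02,  1.85702916e-02,  1.17622071e-04]), 'tool_pos': array([0.28116791, 0.55803148, 0.40403464]), 'orientation': array([-7.26486958e-01, -3.05620182e+00,  1.88657749e-03]), 'contact_force': array([0.03019522, 0.08507166, 0.28983588]), 'moment': array([-0.01183404, -0.01155708,  0.01609684]), 'gripper_force': 0.0, 'finger_gap': 0.9984727848649264}
side {'mtx': array([[370.54866769,   0.        , 321.42113891],
       [  0.        , 370.54866769, 198.72399228],
       [  0.        ,   0.        ,   1.        ]]), 'dist_coeffs': array([-0.08526955,  0.        ,  0.        ,  0.        ,  0.        ]), 'rvec': array([ 2.29299955, -0.20568248,  0.09917948]), 'tvec': array([-0.51975488,  0.15424733,  1.02376582])}
top {'mtx': array([[428.81319899,   0.        , 319.33574744],
       [  0.        , 428.81319899, 198.37797861],
       [  0.        ,   0.        ,   1.        ]]), 'dist_coeffs': array([0.01757295, 0.        , 0.        , 0.        , 0.        ]), 'rvec': array([ 2.19896495, -2.18809538,  0.04552774]), 'tvec': array([0.04700267, 0.53354755, 1.30172818])}
```

View pics/side0.png

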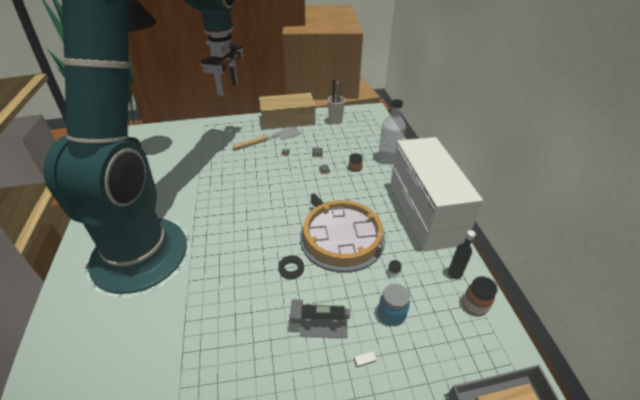

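View pics/top0.png

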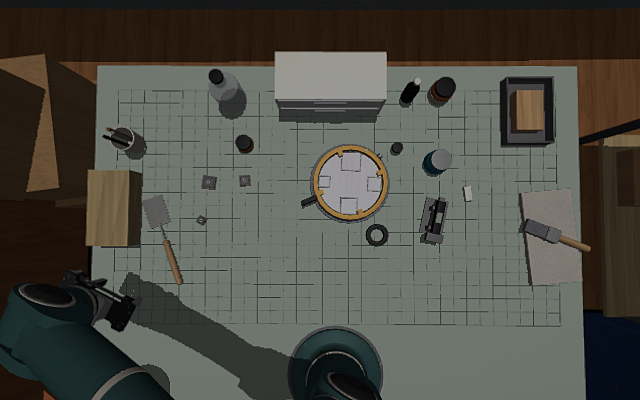

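```bash
cat > h.py <<'E'
import numpy as np, cv2
from plant import env, vision, job
from scipy.spatial.transform import Rotation as R
C={n:vision.get_calibration(n) for n in("side","top")}
def proj(n,P):
    c=C[n]; return cv2.projectPoints(np.float64(P).reshape(-1,3),c["rvec"],c["tvec"],c["mtx"],c["dist_coeffs"])[0][:,0]
def ray(n,uv):
    c=C[n]; u=cv2.undistortPoints(np.float64(uv).reshape(-1,1,2),c["mtx"],c["dist_coeffs"])[:,0]
    Rm=cv2.Rodrigues(c["rvec"])[0]; o=-Rm.T@c["tvec"]
    return o,np.c_[u,np.ones(len(u))]@Rm
def onz(n,uv,z):
    o,d=ray(n,uv); return o+d*((z-o[2])/d[:,2])[:,None]
def tri(uvs,uvt):
    (a,d),(b,e)=ray("side",uvs),ray("top",uvt); out=[]
    for x,y in zip(d,e):
        s=np.linalg.lstsq(np.c_[x,-y],b-a,rcond=None)[0]; p,q=a+s[0]*x,b+s[1]*y; out.append([*((p+q)/2),np.linalg.norm(p-q)])
    return np.array(out)
def crop(n,im,x,y,w,h,k,f):
    cv2.imwrite(f,cv2.resize(im[y:y+h,x:x+w,::-1],None,fx=k,fy=k,interpolation=cv2.INTER_CUBIC))
E
python3 - <<'E'
from h import *
t=cv2.imread("pics/top0.png")[:,:,::-1]; s=cv2.imread("pics/side0.png")[:,:,::-1]
def up(im,x,y,w,h,k): return cv2.resize(im[y:y+h,x:x+w,::-1],None,fx=k,fy=k,interpolation=cv2.INTER_CUBIC)
# composite top: bed (295..395,140..225) k6 ; plates
a=up(t,295,138,100,90,4); b=up(t,190,165,100,90,4); c=up(s,280,180,110,90,4); d=up(s,270,135,110,50,4)
W=np.zeros((600,800,3),np.uint8); W[:360,:400]=a; W[:360,400:]=b
W[360:,:400]=up(t,410,190,100,60,4); W[360:560,400:]=d[:,:400]
cv2.imwrite("pics/c1.png",W)
for n in C:
  Rm=cv2.Rodrigues(C[n]["rvec"])[0]; print(n,-Rm.T@C[n]["tvec"])
E
```

```text
side [ 0.38809596 -0.74262044  0.7999564 ]
top [0.46969218 0.04039596 1.32632421]
```

View pics/c1.png

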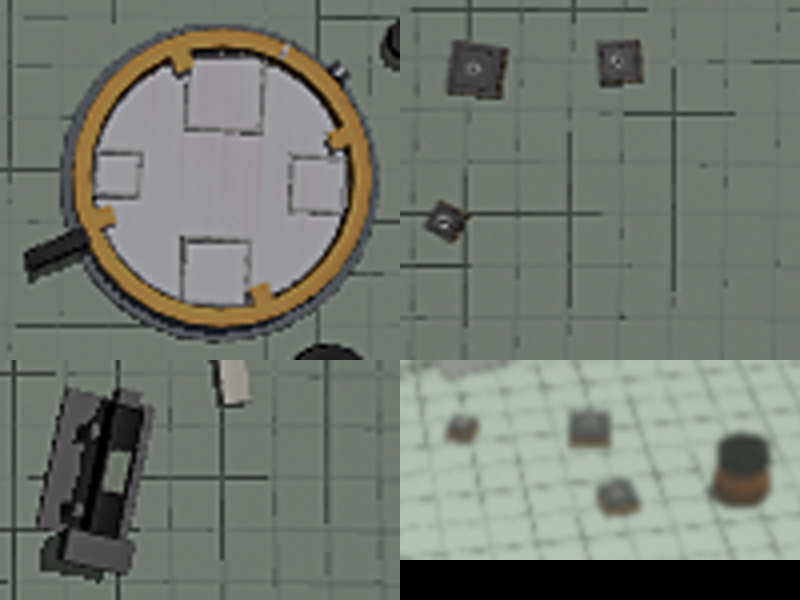

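Top view: bed centre about (350,182), handle (308,201), plates at (209,183), (245,181), (202,220), seemingly 40, 32 and 24 mm, no 48. The gauge lies at (434,218) with its foot towards +x and the handle is about half closed.

```bash
cat > m.py <<'E'
from h import *
def hsv(im,k=1): return cv2.cvtColor(cv2.resize(im,None,fx=k,fy=k,interpolation=cv2.INTER_CUBIC),cv2.COLOR_RGB2HSV)
K=4
def unk(p): return (np.float64(p)+.5)/K-.5
def ring(im,n):
    m=cv2.inRange(hsv(im,K),(10,110,90),(28,255,255)); 
    b=np.zeros_like(m); x,y,w,h=(290,130,110,100) if n=="top" else (290,190,105,85)
    b[y*K:(y+h)*K,x*K:(x+w)*K]=255; m&=b
    c=max(cv2.findContours(m,cv2.RETR_EXTERNAL,cv2.CHAIN_APPROX_NONE)[0],key=cv2.contourArea)
    return m,unk(cv2.convexHull(c)[:,0])
def circ(P):
    A=np.c_[2*P[:,:2],np.ones(len(P))]; s=np.linalg.lstsq(A,(P[:,:2]**2).sum(1),rcond=None)[0]
    r=np.sqrt(s[2]+s[0]**2+s[1]**2); return s[:2],r,np.std(np.hypot(*(P[:,:2]-s[:2]).T)-r)
def plates(im,n,roi,z=.014,vmax=115,k=8):
    x,y,w,h=roi; g=cv2.resize(im[y:y+h,x:x+w],None,fx=k,fy=k,interpolation=cv2.INTER_CUBIC)
    H=cv2.cvtColor(g,cv2.COLOR_RGB2GRAY); return H,g
E
python3 - <<'E'
from m import *
t=cv2.imread("pics/top0.png")[:,:,::-1]; s=cv2.imread("pics/side0.png")[:,:,::-1]
m,h=ring(t,"top"); 
# resample evenly hull points
print("top ring",len(h),circ(onz("top",h,.0505)))
m2,h2=ring(s,"side"); print("side",h2.min(0),h2.max(0))
for u,v in((209,183),(245,181),(202,220)):
    print(t[v-8:v+9,u-9:u+10].sum(2)//3); print(onz("top",[(u,v)],.014))
E
```

```text
top ring 63 (array([ 0.58142197, -0.04186298]), np.float64(0.11116369738042281), np.float64(0.00024506674013751866))
side [303.375 200.625] [381.625 258.875]
[[115 116 108  77  62  75  76  85 107 115 115 116 116 116 116 116 117 116
  114]
 [115 117 107  70  60  59  66  64  63  61  65  76  79  94 103 106 114 116
  116]
 [115 118 109  70  57  60  58  54  53  53  56  59  57  66  66  55  50 101
  118]
 [114 117 105  60  60  69  70  69  70  71  71  62  37  64  67  43  48 107
  118]
 [109 106  87  59  55  69  67  68  70  66  69  71  70  63  63  48  70 117
  109]
 [117 108  74  61  57  67  70  81  87  69  66  70  69  65  68  37  61 118
  109]
 [117 112  83  61  62  66  86 113  99 122  67  68  66  60  64  21  68 123
  115]
 [117 109  69  58  63  66  84  98  67 123  85  69  66  59  65  43  90 121
  114]
 [117 108  69  60  69  67  74  93  95  82  66  69  65  61  59  46 106 119
  114]
 [117 106  56  55  69  68  67  65  66  68  69  68  64  62  45  50 107 118
  114]
 [114  94  58  56  69  68  67  68  68  68  70  69  63  63  49  76 125 116
  114]
 [114  94  59  58  54  54  54  57  62  63  69  65  
[... 2602 characters left out ...]
116 115
  115]
 [109 118 104  66  53  63  72 130 153  49  50  44  19  71 124 116 114 114
  114]
 [103 116 114  91  56  45  43  61  62  59  36  27  39  78 121 115 114 114
  114]
 [103 116 117 119 118  94  51  50  53  51  47  69  91  73 120 115 114 114
  114]
 [103 115 114 115 118 121 115  83  60  54  33  79 107  71 120 115 115 114
  114]
 [103 116 115 114 114 116 118 115  97  67  83 125 104  74 119 115 113 114
  113]
 [103 117 114 114 115 114 114 116 118 120 119 119 102  73 120 114 114 113
  114]
 [ 91 116 115 114 114 114 114 114 115 114 115 118 100  72 119 115 114 115
  114]
 [ 92 117 114 114 114 114 114 114 114 115 115 118 101  73 119 115 114 114
  114]]
[[0.46534574 0.40812885 0.014     ]]
```

```bash
cat >> m.py <<'E'
def yaw(im,n,roi,z,k=4,minlen=.012,cen=None,rmax=None):
    x,y,w,h=roi; g=cv2.cvtColor(cv2.resize(im[y:y+h,x:x+w],None,fx=k,fy=k,interpolation=cv2.INTER_CUBIC),cv2.COLOR_RGB2GRAY)
    L=cv2.createLineSegmentDetector().detect(g)[0][:,0]
    P=lambda a:onz(n,(np.float64(a)+.5)/k-.5+[x,y],z)[:,:2]
    a,b=P(L[:,:2]),P(L[:,2:]); l=np.hypot(*(b-a).T); ok=l>minlen
    if cen is not None: ok&=(np.hypot(*(a-cen).T)<rmax)&(np.hypot(*(b-cen).T)<rmax)
    d=(b-a)[ok]; th=np.degrees(np.arctan2(d[:,1],d[:,0]))%90
    return a[ok],b[ok],th,l[ok]
def mean90(th,l):
    z=(l*np.exp(4j*np.radians(th))).sum(); return np.degrees(np.angle(z))/4
def dot(im,u,v,r=3,q=None):
    g=im.astype(float).sum(2)/3; u0,v0=int(round(u)),int(round(v)); w=g[v0-r:v0+r+1,u0-r:u0+r+1]
    w=np.clip(w-np.median(w)-8,0,None); Y,X=np.mgrid[v0-r:v0+r+1,u0-r:u0+r+1]; return (w*X).sum()/w.sum(),(w*Y).sum()/w.sum()
E
python3 - <<'E'
from m import *
t=cv2.imread("pics/top0.png")[:,:,::-1]; s=cv2.imread("pics/side0.png")[:,:,::-1]
T=[dot(t,*p) for p in((208,181.6),(243.9,179.6),(200.4,220.1))]
print(T); W=onz("top",T,.014); print("dots",W); pr=proj("side",W); print("expected side",pr)
S=[dot(s,*p,r=2) for p in pr]; print("side",S); print(tri(S,T))
for p,w in zip(T,W):
    a,b,th,l=yaw(t,"top",(int(p[0])-11,int(p[1])-10,24,22),.014,8,.012,w[:2],.035); print(np.round(th),np.round(l*1e3),mean90(th,l))
c=np.array([.5814,-.0419])
a,b,th,l=yaw(t,"top",(290,130,110,100),.035,4,.015,c,.092); print(np.c_[np.round(th),np.round(l*1e3),np.round((a-c)*1e3),np.round((b-c)*1e3)])
sel=np.minimum(th,90-th)<12; print(mean90(th[sel],l[sel]))
for roi in[(408,188,45,62)]:
    a,b,th,l=yaw(t,"top",roi,.06,4,.015); print(np.c_[np.round(th),np.round(l*1e3),np.round(a*1e3),np.round(b*1e3)],mean90(th,l))
E
```

```text
[(np.float64(208.00397350993376), np.float64(181.5854304635762)), (np.float64(243.54291044776116), np.float64(179.7294776119403)), (np.float64(199.61513157894737), np.float64(220.08026315789473))]
dots [[0.58326494 0.39187147 0.014     ]
 [0.58951059 0.2828028  0.014     ]
 [0.46506679 0.4154116  0.014     ]]
expected side [[316.97241919 150.21496699]
 [324.03249894 167.36331982]
 [284.7657682  149.83579433]]
side [(np.float64(317.4657534246575), np.float64(148.10958904109592)), (np.float64(322.8454545454545), np.float64(165.0)), (np.float64(285.12680577849113), np.float64(148.17174959871588))]
[[0.58342153 0.38865636 0.02546203 0.00231247]
 [0.58660167 0.28075245 0.02635729 0.00358383]
 [0.46587971 0.4127302  0.02312306 0.00156793]]
[ 0.  1. 81.  8. 88. 86.  0. 89.] [20. 20. 27. 12. 23. 18. 12. 12.] -1.7958939478113694
[2. 2. 0. 7. 4. 9.] [17. 13. 13. 16. 21. 13.] 4.281932512675269
[65. 60.  1.] [16. 23. 12.] -23.341497093376738
[[  0.  46. -49. -21. -49.  25.]
 [  0.  18.  33. -32.  32. -14.]
 [ 84.  34.  85.  22.  52.  25.]
 [ 88.  52. -43.  31. -45. -21.]
 [ 90.  34.  36.  29.  7
[... 675 characters left out ...]
28.  384. -228.]
 [  90.   24.  540. -302.  564. -302.]
 [  90.   24.  564. -305.  540. -305.]
 [  90.   47.  384. -224.  430. -224.]
 [  90.  109.  546. -229.  438. -228.]
 [  90.  109.  438. -224.  546. -225.]
 [  89.   23.  470. -341.  471. -318.]
 [   1.   23.  474. -318.  474. -341.]
 [  76.   29.  427. -298.  434. -270.]
 [  90.   28.  547. -258.  547. -230.]
 [   1.   16.  474. -275.  490. -275.]
 [  77.   22.  434. -267.  412. -262.]
 [   1.   27.  550. -230.  551. -257.]
 [   1.   16.  435. -339.  452. -339.]
 [  87.   17.  518. -299.  501. -298.]
 [  79.   26.  461. -287.  435. -282.]
 [   1.   17.  398. -322.  398. -340.]
 [   0.   23.  394. -332.  394. -309.]] -2.6434255873997388
```

Run:
```python
from m import *
s=cv2.imread("pics/side0.png")[:,:,::-1]
a=np.linspace(0,2*np.pi,200); P=np.c_[.5814+.112*np.cos(a),-.0419+.112*np.sin(a),np.full(200,.0505)]
q=proj("side",P); m,h=ring(s,"side"); print(q.min(0),q.max(0),h.min(0),h.max(0))
print(circ(onz("side",h,.0505)))
g=s.astype(int).sum(2)//3
for u,v in((317,150),(324,167),(285,150)): print(u,v);print(g[v-6:v+8,u-9:u+10])
```

```text
[302.83896379 199.32672265] [382.8035269  257.14418502] [303.375 200.625] [381.625 258.875]
(array([ 0.57980378, -0.04727043]), np.float64(0.11149330290367401), np.float64(0.0015454963215178774))
317 150
[[181 183 181 181 182 183 181 176 166 173 180 180 178 177 177 180 179 178
  167]
 [179 180 176 177 179 179 179 176 169 163 173 175 173 169 172 172 176 173
  161]
 [175 175 169 167 167 165 168 166 153 144 158 168 168 169 172 176 180 176
  171]
 [170 174 172 165 151 143 145 143 135 128 141 148 150 152 164 176 181 180
  179]
 [172 177 179 168 137 118 113 112 112 112 116 115 115 121 147 174 181 181
  181]
 [175 180 180 168 129 101  96  99 103 107 109  99  96 104 134 171 181 182
  182]
 [170 178 180 166 126  94  94 100 108 104 110  99  93  97 127 166 174 173
  174]
 [168 177 179 163 121  90  94  97 101  99 102  97  93  94 118 153 155 151
  154]
 [167 173 173 156 114  87  89  91  92  91  92  92  89  91 120 158 163 162
  163]
 [160 166 173 158 112  84  83  84  83  82  83  83  83  88 122 167 177 178
  179]
 [168 167 175 163 113  83  80  80  78  79  79  79  80  89 123 170 181 181
  182]
 [177
[... 1824 characters left out ...]
 130 120 126 134 129 132 149 170 175 177 178
  177]
 [167 172 175 177 171 163 133 106 113 118 118 101 101 133 169 180 180 181
  180]
 [166 173 179 180 176 152 110  90  98 103 100  89  91 123 168 182 182 180
  181]
 [155 171 180 182 173 138  95  78  82  85  85  83  95 129 170 181 181 182
  181]
 [146 169 181 180 171 131  95  81  79  82  84  86 108 144 172 177 179 177
  174]
 [147 169 181 179 169 132 109  98  89  84  88  95 125 156 169 170 171 167
  155]
 [150 168 176 174 168 147 141 134 116 110 110 117 144 162 173 174 175 173
  163]
 [144 158 167 167 172 169 170 167 158 155 153 153 165 173 180 180 180 181
  179]
 [160 161 171 174 179 181 180 181 179 179 177 173 170 178 181 182 181 182
  182]]
```

Run:
```python
from m import *
t=cv2.imread("pics/top0.png")[:,:,::-1]
c=np.array([.5814,-.0419])
g=t.astype(int).sum(2)/3; m=((g<48)).astype(np.uint8); m[:,:296]=0;m[:,318:]=0;m[:190]=0;m[210:]=0
n,l,st,ce=cv2.connectedComponentsWithStats(m); i=1+np.argmax(st[1:,4]); print(st[i],ce[i])
v,u=np.nonzero(l==i); P=onz("top",np.c_[u,v],.06)[:,:2]-c
r=np.hypot(*P.T); print(r.min(),r.max(), P.mean(0), np.degrees(np.arctan2(P.mean(0)[1],P.mean(0)[0])))
print(np.round(g[195:210,296:320]).astype(int))
print(onz("top",[(366.2,150),(380,155.5)],.051)[:,:2]-c)
s=env.get_state(); print(R.from_rotvec(s["orientation"]).as_matrix().round(3))
```

```text
[301 195  17  13 108] [308.98148148 200.38888889]
0.11002607933006027 0.16137958523272564 [-0.05646107  0.12179497] 114.87124624248449
[[115 113 115 115 115 115 115 115 115 115 116 115 117 119 122 120  75  32
   37  27  58 117 113 106]
 [115 112 115 116 115 114 115 115 115 116 116 118 120 119 113  45  17  36
   34  31  44 114 115 114]
 [115 112 115 115 115 115 115 116 119 119 118 120 114  42  15  38  35  37
   38  37  41  59 115 112]
 [114 113 115 115 115 116 118 120 118 117  79  47  23  37  35  38  39  39
   40  39  34  53 118 112]
 [115 113 115 115 117 119 119 114  46  56  30  32  36  37  40  40  42  39
   44  19   0  46 120 113]
 [115 112 116 116 120 111  42  12  35  33  37  38  38  39  38  36  35   6
    5  15  21  37  85 116]
 [116 113 115 117 113  17  40  34  36  38  36  36  36  34  25   0  11  33
   43  32  40  35  48 116]
 [115 113 116 119 116  28  30  35  33  35  33  39  21   0  17  34  58  53
   49  43  96  86  24  60]
 [115 112 115 118 118  50  30  31  30  28   6  11  26  29  53  52  51  59
   59  68  91  83  29  39]
 [115 113 116 118 116  39  16  22   3  10  34  57  54  45  47  60  71 128
  126 119  61  90  84  22]
 [115 113 116 117 115  53  31  13  31  55  51  49  60  53  67 127 122 118
  119 112  56  86  83  29]
 [112 109 112 112 117 118  41  49  47  59  53  68 125 119 117 116 114 113
  114 116 114  56  87  86]
 [116 113 116 115 119 116  40  46  74 128 125 122 119 115 113 116 116 114
  116 117 117  88  64  88]
 [115 113 115 115 117 113  49  67 126 120 118 117 115 113 113 116 114 115
  115 116 118 114  46  68]
 [115 112 115 116 116 118 121 121 117 116 115 115 115 113 112 115 116 116
  115 115 116 120 114  43]]
[[ 0.09558392 -0.04812758]
 [ 0.07919374 -0.08931147]]
[[-0.893  0.45  -0.   ]
 [ 0.45   0.893 -0.001]
 [-0.    -0.001 -1.   ]]
```

>>> play_rows(
  increments=[
    [243, -474, -100, 0, 0, -0.677, 0.32],
    [243, -474, -100, 0, 0, -0.677, 0.32],
    [243, -474, -100, 0, 0, -0.677, 0.32],
    [243, -474, -100, 0, 0, -0.677, 0.32],
    [243, -474, -100, 0, 0, -0.677, 0.32],
    [243, -474, -100, 0, 0, -0.677, 0.32],
    [243, -474, -100, 0, 0, -0.677, 0.32],
    [243, -474, -100, 0, 0, -0.677, 0.32],
    [243, -474, -100, 0, 0, -0.677, 0.32],
    [243, -474, -100, 0, 0, -0.677, 0.32],
  ],
)

```text
t: 1.35
tool_pos: [0.5249, 0.0811, 0.3039]
orientation: [1.707, 2.638, -0.003]
contact_force: [0.4, 0.3, 0.1]
finger_gap: 0.316
gripper_force: 0.0
```

Run:
```python
from m import *
t=vision.read_camera("top");s=vision.read_camera("side"); st=env.get_state(); print(st["t"],st["tool_pos"],R.from_rotvec(st["orientation"]).as_matrix().round(3))
tip=st["tool_pos"]+[0,0,-.199]; print(proj("top",tip),proj("side",tip))
cv2.imwrite("pics/t1.png",t[:,:,::-1]);cv2.imwrite("pics/s1.png",s[:,:,::-1])
W=np.hstack([cv2.resize(i[y:y+150,x:x+100,::-1],None,fx=4,fy=4,interpolation=cv2.INTER_CUBIC) for i,x,y in((t,260,120),(s,270,130))])
cv2.imwrite("pics/c2.png",W)
```

```text
1.45 [0.52406353 0.08442821 0.30435879] [[-0.414  0.91  -0.001]
 [ 0.91   0.414 -0.   ]
 [ 0.    -0.001 -1.   ]]
[[306.89842039 199.99139552]] [[314.96477855 184.87259082]]
```

View pics/c2.png

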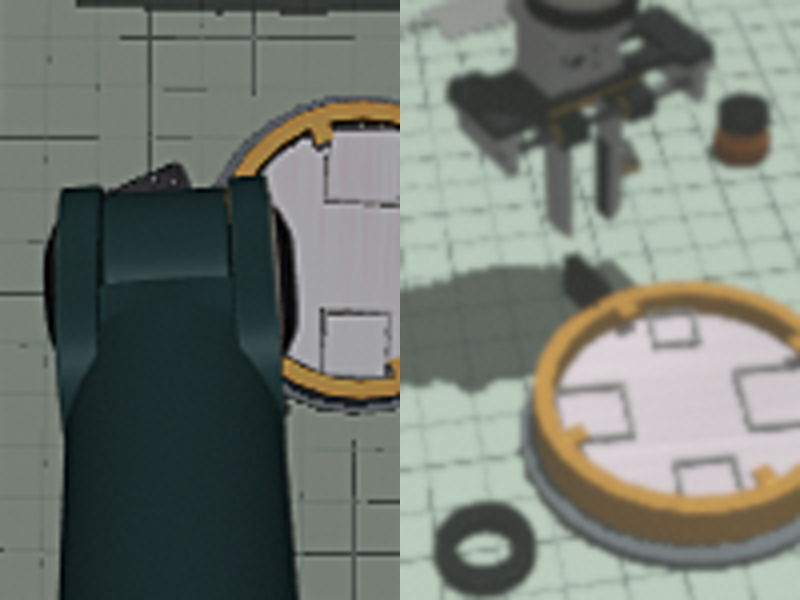

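Side view: the fingers hang over the black handle (tips near (311,189) and (321,184)) as predicted, so I go down and swing it open.

>>> play_rows(
  increments=[
    [0, 0, -50, 0, 0, 0, 0.32],
    [0, 0, -70, 0, 0, 0, 0.32],
    [0, 0, -70, 0, 0, 0, 0.32],
    [-6, -3, -70, 0, 0, 0.048, 0.32],
    [-12, -6, -70, 0, 0, 0.096, 0.32],
    [-24, -14, -70, 0, 0, 0.2, 0.32],
    [-33, -22, -70, 0, 0, 0.288, 0.32],
    [-42, -30, -70, 0, 0, 0.375, 0.32],
    [-48, -37, -70, 0, 0, 0.445, 0.32],
    [-48, -37, -70, 0, 0, 0.445, 0.32],
  ],
)

```text
t: 2.7
tool_pos: [0.4763, 0.0475, 0.2359]
orientation: [1.075, 2.95, 0.002]
contact_force: [0.3, 0.2, -0.5]
finger_gap: 0.318
gripper_force: 0.0
```

>>> play_rows(
  increments=[
    [0, 0, 60, 0, 0, 0, 0.4],
    [40, 80, 90, 0, 0, 0.3, 1],
    [114, 235, 60, 0, 0, 0.773, 1],
    [114, 235, 60, 0, 0, 0.773, 1],
    [114, 235, 60, 0, 0, 0.773, 1],
    [114, 235, 60, 0, 0, 0.773, 1],
    [114, 235, 60, 0, 0, 0.773, 1],
    [114, 235, 10, 0, 0, 0.773, 1],
    [114, 235, -28, 0, 0, 0.773, 1],
    [114, 235, -28, 0, 0, 0.773, 1],
  ],
)

```text
t: 3.95
tool_pos: [0.5894, 0.2804, 0.2051]
orientation: [0.112, -3.136, 0.004]
contact_force: [-0.0, 0.1, 0.4]
finger_gap: 0.998
gripper_force: 0.0
```

Run:
```python
from m import *
t=vision.read_camera("top");s=vision.read_camera("side"); st=env.get_state(); print(st["t"],st["tool_pos"],R.from_rotvec(st["orientation"]).as_matrix().round(3)[:,1],st["contact_force"])
cv2.imwrite("pics/t2.png",t[:,:,::-1]);cv2.imwrite("pics/s2.png",s[:,:,::-1])
W=np.hstack([cv2.resize(i[y:y+120,x:x+100,::-1],None,fx=4,fy=4,interpolation=cv2.INTER_CUBIC) for i,x,y in((t,295,120),(s,275,120))])
cv2.imwrite("pics/c3.png",W)
```

```text
4.05 [0.59063378 0.28148997 0.20834899] [-0.072  0.997 -0.   ] [ 0.29355615 -0.00935932  0.52845882]
```

View pics/c3.png

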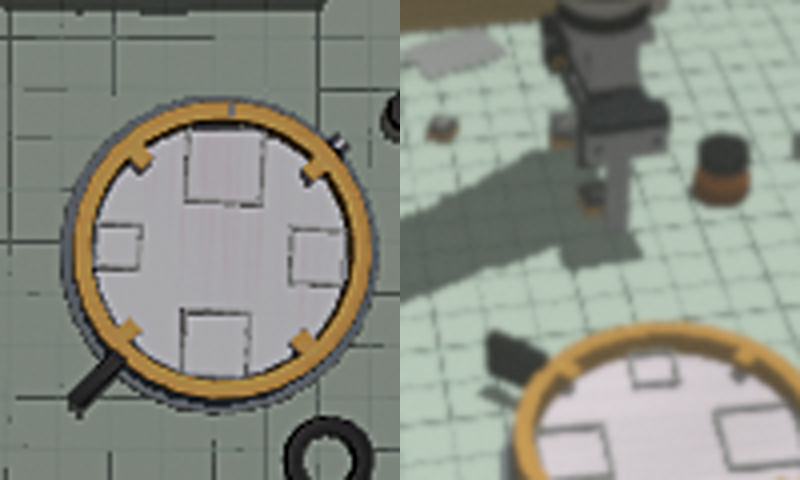

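The collar is fully open (white line at the top of the ring, handle at the lower left) and the gripper straddles plate 32. Now a centring squeeze on both axes.

>>> play_rows(
  increments=[
    [0, 0, 0, 0, 0, 0, 0],
    [0, 0, 0, 0, 0, 0, 0],
    [0, 0, 0, 0, 0, 0, 0],
    [0, 0, 0, 0, 0, 0, 0],
    [0, 0, 0, 0, 0, 0, 0],
    [0, 0, 0, 0, 0, 0, 1],
    [0, 0, 0, 0, 0, 0, 1],
    [0, 0, 0, 0, 0, 0, 1],
    [0, 0, 0, 0, 0, -0.15, 1],
    [0, 0, 0, 0, 0, -0.3, 1],
  ],
)

```text
t: 5.3
tool_pos: [0.5903, 0.282, 0.2066]
orientation: [-0.362, -3.121, -0.0]
contact_force: [-0.2, 0.2, -0.3]
finger_gap: 0.983
gripper_force: 0.0
```

>>> play_rows(
  increments=[
    [0, 0, 0, 0, 0, -0.18, 1],
    [0, 0, 0, 0, 0, -0.36, 1],
    [0, 0, 0, 0, 0, -0.54, 1],
    [0, 0, 0, 0, 0, -0.72, 1],
    [0, 0, 0, 0, 0, -0.9, 1],
    [0, 0, 0, 0, 0, -1.08, 1],
    [0, 0, 0, 0, 0, -1.271, 1],
    [0, 0, 0, 0, 0, -1.271, 1],
    [0, 0, 0, 0, 0, -1.271, 0],
    [0, 0, 0, 0, 0, -1.271, 0],
  ],
)

```text
t: 6.55
tool_pos: [0.5903, 0.282, 0.2067]
orientation: [-2.135, -2.305, -0.0]
contact_force: [-0.7, -0.1, -0.5]
finger_gap: 0.824
gripper_force: 0.0
```

>>> play_rows(
  increments=[
    [0, 0, 0, 0, 0, 0, 0],
    [0, 0, 0, 0, 0, 0, 0],
    [0, 0, 0, 0, 0, 0, 0],
    [0, 0, 0, 0, 0, 0, 0],
    [0, 0, 30, 0, 0, 0, 0],
    [0, 0, 60, 0, 0, 0, 0],
    [0, 0, 60, 0, 0, 0, 0],
    [0, 0, 60, 0, 0, 0, 0],
    [0, 0, 60, 0, 0, 0, 0],
    [0, 0, 60, 0, 0, 0, 0],
  ],
)

```text
t: 7.8
tool_pos: [0.5901, 0.2821, 0.2659]
orientation: [-2.138, -2.302, 0.002]
contact_force: [-0.5, 0.2, 0.5]
finger_gap: 0.008
gripper_force: 0.0
```

Run:
```python
from m import *
t=vision.read_camera("top");s=vision.read_camera("side")
cv2.imwrite("pics/t3.png",t[:,:,::-1]);cv2.imwrite("pics/s3.png",s[:,:,::-1])
W=np.hstack([cv2.resize(i[y:y+120,x:x+100,::-1],None,fx=4,fy=4,interpolation=cv2.INTER_CUBIC) for i,x,y in((t,185,120),(s,275,120))])
cv2.imwrite("pics/c4.png",W)
```

```text
(no output)
```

View pics/c4.png

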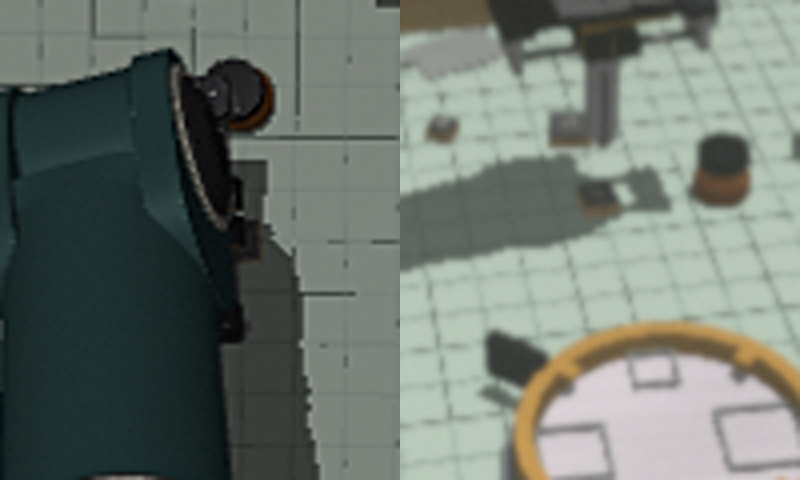

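>>> play_rows(
  increments=[
    [-120, -230, 20, 0, 0, 0, 1],
    [-120, -230, 20, 0, 0, 0, 1],
    [-120, -230, 20, 0, 0, 0, 1],
    [-120, -230, 20, 0, 0, 0, 1],
    [-120, -230, 20, 0, 0, 0, 1],
    [-120, -230, 20, 0, 0, 0, 1],
    [-120, -230, 20, 0, 0, 0, 1],
    [-120, -230, 20, 0, 0, 0, 1],
    [-120, -230, 20, 0, 0, 0, 1],
    [-120, -230, 20, 0, 0, 0, 1],
  ],
)

```text
t: 9.15
tool_pos: [0.4703, 0.0524, 0.2865]
orientation: [-2.137, -2.302, 0.0]
contact_force: [0.1, -0.3, -0.4]
finger_gap: 0.991
gripper_force: 0.0
```

Run:
```python
from m import *
t=vision.read_camera("top");s=vision.read_camera("side")
cv2.imwrite("pics/t4.png",t[:,:,::-1]);cv2.imwrite("pics/s4.png",s[:,:,::-1])
W=np.hstack([cv2.resize(i[y:y+75,x:x+66,::-1],None,fx=6,fy=6,interpolation=cv2.INTER_CUBIC) for i,x,y in((t,190,165),(s,275,125))])
cv2.imwrite("pics/c5.png",W)
```

View pics/c5.png

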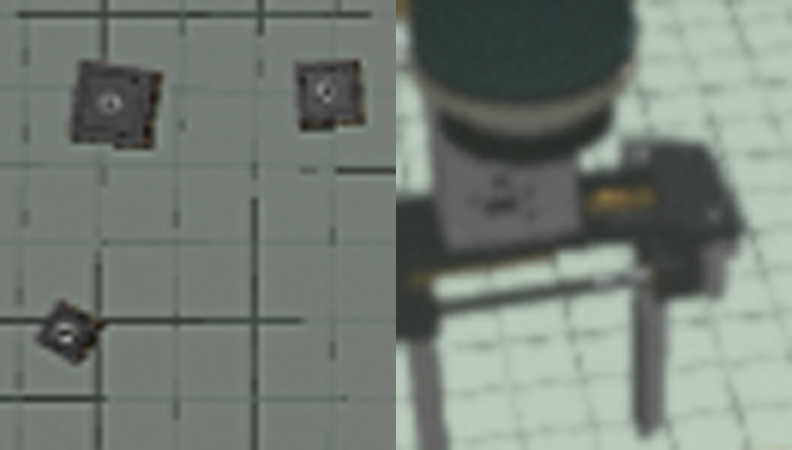

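Plate 32 was not touched: the fingers close slowly (about 0.09 per row), so I lifted before they were shut. I will repeat with a smaller opening and longer closing.

>>> play_rows(
  increments=[
    [40, 80, 0, 0, 0, 0.17, 0.6],
    [80, 160, 0, 0, 0, 0.35, 0.6],
    [120, 230, 0, 0, 0, 0.53, 0.6],
    [120, 230, 0, 0, 0, 0.71, 0.6],
    [120, 230, 0, 0, 0, 0.89, 0.6],
    [120, 230, 0, 0, 0, 1.07, 0.6],
    [120, 230, 0, 0, 0, 1.25, 0.6],
    [120, 230, 0, 0, 0, 1.43, 0.6],
    [120, 230, -40, 0, 0, 1.571, 0.6],
    [120, 230, -80, 0, 0, 1.571, 0.6],
  ],
)

```text
t: 10.5
tool_pos: [0.5904, 0.282, 0.2059]
orientation: [-0.12, 3.139, 0.001]
contact_force: [0.5, 0.4, -0.1]
finger_gap: 0.597
gripper_force: 0.0
```

>>> play_rows(
  increments=[
    [0, 0, 0, 0, 0, 0, 0.6],
    [0, 0, 0, 0, 0, 0, 0.2],
    [0, 0, 0, 0, 0, 0, 0.2],
    [0, 0, 0, 0, 0, 0, 0.2],
    [0, 0, 0, 0, 0, 0, 0.2],
    [0, 0, 0, 0, 0, 0, 0.2],
    [0, 0, 0, 0, 0, 0, 0.2],
    [0, 0, 0, 0, 0, 0, 0.2],
    [0, 0, 0, 0, 0, 0, 0.2],
    [0, 0, 0, 0, 0, 0, 0.2],
  ],
)

```text
t: 11.75
tool_pos: [0.5906, 0.2824, 0.2079]
orientation: [-0.117, 3.138, 0.001]
contact_force: [-0.8, -0.2, 8.5]
finger_gap: 0.339
gripper_force: 30.0
```

>>> play_rows(
  increments=[
    [0, 0, 0, 0, 0, 0, 0.6],
    [0, 0, 0, 0, 0, 0, 0.6],
    [0, 0, 0, 0, 0, -0.1, 0.6],
    [0, 0, 0, 0, 0, -0.28, 0.6],
    [0, 0, 0, 0, 0, -0.46, 0.6],
    [0, 0, 0, 0, 0, -0.64, 0.6],
    [0, 0, 0, 0, 0, -0.82, 0.6],
    [0, 0, 0, 0, 0, -1.0, 0.6],
    [0, 0, 0, 0, 0, -1.18, 0.6],
    [0, 0, 0, 0, 0, -1.36, 0.6],
  ],
)

```text
t: 13.0
tool_pos: [0.5902, 0.2822, 0.2066]
orientation: [-1.891, -2.509, 0.0]
contact_force: [0.7, -0.2, 0.2]
finger_gap: 0.603
gripper_force: 0.0
```

>>> play_rows(
  increments=[
    [0, 0, 0, 0, 0, -0.15, 0.6],
    [0, 0, 0, 0, 0, -0.211, 0.6],
    [0, 0, 0, 0, 0, -0.211, 0.2],
    [0, 0, 0, 0, 0, -0.211, 0.2],
    [0, 0, 0, 0, 0, -0.211, 0.2],
    [0, 0, 0, 0, 0, -0.211, 0.2],
    [0, 0, 0, 0, 0, -0.211, 0.2],
    [0, 0, 0, 0, 0, -0.211, 0.2],
    [0, 0, 0, 0, 0, -0.211, 0.2],
    [0, 0, 0, 0, 0, -0.211, 0.2],
  ],
)

```text
t: 14.25
tool_pos: [0.5903, 0.2821, 0.2067]
orientation: [2.138, 2.302, -0.0]
contact_force: [-0.4, -0.7, 1.3]
finger_gap: 0.335
gripper_force: 30.0
```

Run:
```python
from m import *
s=vision.read_camera("side");t=vision.read_camera("top");st=env.get_state();print(st["t"],st["tool_pos"],st["finger_gap"],st["gripper_force"],R.from_rotvec(st["orientation"]).as_matrix()[:,1])
cv2.imwrite("pics/s5.png",s[:,:,::-1]); cv2.imwrite("pics/t5.png",t[:,:,::-1])
```

```text
14.35 [0.59028708 0.28211232 0.2066521 ] 0.3333761705172906 30.000271797180176 [9.97264145e-01 7.39203969e-02 1.12104016e-05]
```

>>> play_rows(
  increments=[
    [0, 0, 50, 0, 0, 0, 0.2],
    [0, -20, 90, 0, 0, 0, 0.2],
    [-2, -80, 90, 0, 0, -0.05, 0.2],
    [-4, -140, 90, 0, 0, -0.102, 0.2],
    [-6, -200, 90, 0, 0, -0.102, 0.2],
    [-8, -260, 90, 0, 0, -0.102, 0.2],
    [-10, -320, 90, 0, 0, -0.102, 0.2],
    [-11, -370, 90, 0, 0, -0.102, 0.2],
    [-11, -398, 90, 0, 0, -0.102, 0.2],
    [-11, -398, 90, 0, 0, -0.102, 0.2],
  ],
)

```text
t: 15.6
tool_pos: [0.5789, -0.1183, 0.2967]
orientation: [2.256, 2.186, -0.001]
contact_force: [0.4, 0.1, -0.6]
finger_gap: 0.339
gripper_force: 30.0
```

>>> play_rows(
  increments=[
    [0, 0, 0, 0, 0, 0, 0.2],
    [0, 0, -20, 0, 0, 0, 0.2],
    [0, 0, -40, 0, 0, 0, 0.2],
    [0, 0, -48, 0, 0, 0, 0.2],
    [0, 0, -48, 0, 0, 0, 0.2],
    [0, 0, -48, 0, 0, 0, 0.2],
    [0, 0, -48, 0, 0, 0, 0.2],
    [0, 0, -48, 0, 0, 0, 0.2],
    [0, 0, -48, 0, 0, 0, 0.2],
    [0, 0, -48, 0, 0, 0, 0.2],
  ],
)

```text
t: 16.85
tool_pos: [0.5792, -0.1159, 0.2487]
orientation: [-2.252, -2.19, 0.0]
contact_force: [0.9, -0.0, -0.6]
finger_gap: 0.337
gripper_force: 30.0
```

Run:
```python
from m import *
s=vision.read_camera("side");t=vision.read_camera("top");st=env.get_state();print(st["t"],st["tool_pos"],st["finger_gap"],st["gripper_force"],R.from_rotvec(st["orientation"]).as_matrix()[:,1])
cv2.imwrite("pics/s6.png",s[:,:,::-1]); cv2.imwrite("pics/t6.png",t[:,:,::-1])
W=np.hstack([cv2.resize(i[y:y+75,x:x+66,::-1],None,fx=6,fy=6,interpolation=cv2.INTER_CUBIC) for i,x,y in((t,345,150),(s,310,200))])
cv2.imwrite("pics/c6.png",W)
```

```text
16.95 [ 0.57926364 -0.11585957  0.24866153] 0.3326420259225294 29.999848902225494 [ 9.99608629e-01 -2.79747907e-02 -2.65334259e-05]
```

View pics/c6.png

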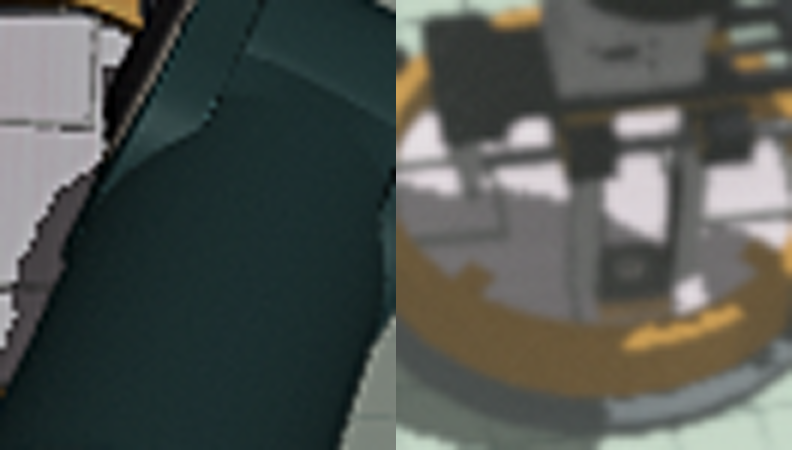

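Side view: plate 32 (dot near (349,244)) hangs just over its pocket. Lowering and releasing.

>>> play_rows(
  increments=[
    [0, 0, -6, 0, 0, 0, 0.2],
    [0, 0, -10, 0, 0, 0, 0.2],
    [0, 0, -11.5, 0, 0, 0, 0.2],
    [0, 0, -11.5, 0, 0, 0, 0.2],
    [0, 0, -11.5, 0, 0, 0, 0.2],
    [0, 0, -11.5, 0, 0, 0, 0.2],
    [0, 0, -11.5, 0, 0, 0, 0.2],
    [0, 0, -11.5, 0, 0, 0, 0.2],
    [0, 0, -11.5, 0, 0, 0, 0.2],
    [0, 0, -11.5, 0, 0, 0, 0.2],
  ],
)

```text
t: 18.2
tool_pos: [0.5792, -0.1159, 0.2371]
orientation: [-2.252, -2.19, 0.0]
contact_force: [-2.7, 0.2, -1.0]
finger_gap: 0.336
gripper_force: 30.0
```

>>> play_rows(
  increments=[
    [0, 0, 0, 0, 0, 0, 0.55],
    [0, 0, 0, 0, 0, 0, 0.55],
    [0, 0, 0, 0, 0, 0, 0.55],
    [0, 0, 45, 0, 0, 0, 0.55],
    [0, 0, 90, 0, 0, 0, 0.75],
    [0, 50, 90, 0, 0, 0, 0.75],
    [0, 110, 90, 0, 0, 0, 0.75],
    [1, 170, 90, 0, 0, -0.042, 0.75],
    [2, 230, 90, 0, 0, -0.042, 0.75],
    [3, 290, 90, 0, 0, -0.042, 0.75],
  ],
)

```text
t: 19.45
tool_pos: [0.582, 0.1762, 0.3274]
orientation: [2.298, 2.142, 0.001]
contact_force: [0.2, -0.2, -0.6]
finger_gap: 0.749
gripper_force: 0.0
```

>>> play_rows(
  increments=[
    [0, 60, 0, 0, 0, 0, 0.75],
    [1, 120, 0, 0, 0, 0, 0.75],
    [1, 180, 0, 0, 0, 0, 0.75],
    [1, 217, 0, 0, 0, 0, 0.75],
    [1, 217, -50, 0, 0, 0, 0.75],
    [1, 217, -90, 0, 0, 0, 0.75],
    [1, 217, -120, 0, 0, 0, 0.75],
    [1, 217, -120, 0, 0, 0, 0.75],
    [1, 217, -120, 0, 0, 0, 0.3],
    [1, 217, -120, 0, 0, 0, 0.3],
  ],
)

```text
t: 20.7
tool_pos: [0.5837, 0.3914, 0.2088]
orientation: [2.298, 2.142, 0.003]
contact_force: [0.1, 0.1, 0.3]
finger_gap: 0.575
gripper_force: 0.0
```

>>> play_rows(
  increments=[
    [0, 0, 0, 0, 0, 0, 0.3],
    [0, 0, 0, 0, 0, 0, 0.3],
    [0, 0, 0, 0, 0, 0, 0.3],
    [0, 0, 0, 0, 0, 0, 0.3],
    [0, 0, 0, 0, 0, 0, 0.3],
    [0, 0, 0, 0, 0, 0, 0.3],
    [0, 0, 0, 0, 0, 0, 0.3],
    [0, 0, 0, 0, 0, 0, 0.3],
    [0, 0, 0, 0, 0, 0, 0.3],
    [0, 0, 0, 0, 0, 0, 0.3],
  ],
)

```text
t: 21.95
tool_pos: [0.5834, 0.3913, 0.208]
orientation: [-2.298, -2.142, -0.001]
contact_force: [-1.6, -1.2, 6.5]
finger_gap: 0.424
gripper_force: 29.5
```

Run:
```python
from m import *
s=vision.read_camera("side");t=vision.read_camera("top");st=env.get_state();print(st["t"],st["tool_pos"],st["finger_gap"],st["gripper_force"],R.from_rotvec(st["orientation"]).as_matrix()[:,1])
cv2.imwrite("pics/s7.png",s[:,:,::-1]); cv2.imwrite("pics/t7.png",t[:,:,::-1])
W=np.hstack([cv2.resize(i[y:y+75,x:x+66,::-1],None,fx=6,fy=6,interpolation=cv2.INTER_CUBIC) for i,x,y in((t,345,150),(s,310,195))])
cv2.imwrite("pics/c7.png",W)
print(proj("top",[.5793,-.1159,.044]),proj("side",[.5793,-.1159,.044]))
```

```text
22.05 [0.5834111  0.39128216 0.20796188] 0.4224445415809092 29.542119204998016 [ 9.97557050e-01 -6.98548515e-02  4.81863320e-04]
[[374.60366762 182.80818406]] [[348.02536728 247.36399688]]
```

View pics/c7.png

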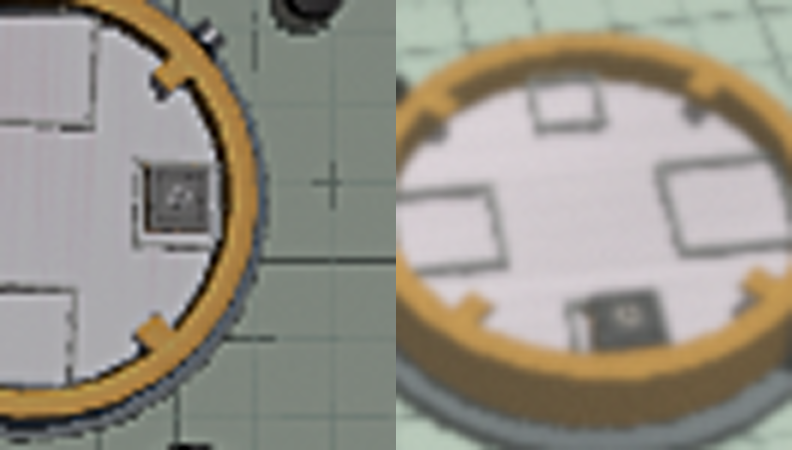

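```bash
cat > fence.py <<'E'
from m import *
import sys
t=cv2.imread("pics/t7.png")[:,:,::-1]; c=np.array([.5814,-.0419]); yaw0=np.radians(-1.6)
m,h=ring(t,"top"); print("ring",circ(onz("top",h,.0505)))
Rm=np.array([[np.cos(yaw0),-np.sin(yaw0)],[np.sin(yaw0),np.cos(yaw0)]])
def val(P):  # bed-frame points (mm) on z=.035 -> gray
    w=np.c_[(Rm@(P.T/1e3)).T+c,np.full(len(P),.033)]; q=proj("top",w).astype(np.float32)
    return cv2.remap(t.astype(np.float32).mean(2),q[:,0],q[:,1],cv2.INTER_CUBIC)[:,0] if False else cv2.remap(t.astype(np.float32).mean(2),q[:,0].reshape(-1,1),q[:,1].reshape(-1,1),cv2.INTER_LINEAR)[:,0]
def fence(cx,cy,nx,ny,half,span):
    # scan along normal (nx,ny) about expected fence middle; return dark centroid at both halves
    out=[]
    for lo,hi in((-span,-.1*span),(.1*span,span)):
        s=np.arange(-7,7.1,.25); prof=np.zeros_like(s)
        for k in np.linspace(lo,hi,25):
            P=np.c_[cx+nx*(half+s)-ny*k,cy+ny*(half+s)+nx*k]; prof+=val(P)/25
        w=np.clip(np.percentile(prof,70)-10-prof,0,None); out.append((w*s).sum()/max(w.sum(),1e-6))
    return np.round(out,2)
for nm,cx,cy,a in(("48",66,0,48),("24",0,78,24),("40",-70,0,40)):
    h=a/2+3+1.5
    for n in((1,0),(-1,0),(0,1),(0,-1)):
        if n[0]*cx>0 or n[1]*cy>0: continue
        print(nm,n,fence(cx,cy,*n,h,a/2-4))
E
python3 fence.py
```

```text
ring (array([ 0.58136638, -0.04176966]), np.float64(0.11116803868232986), np.float64(0.00021306701198557548))
48 (-1, 0) [0.12 1.52]
48 (0, 1) [-1.33 -0.67]
48 (0, -1) [1.18 1.27]
24 (1, 0) [0.83 0.71]
24 (-1, 0) [-0.48 -0.47]
24 (0, -1) [-0.54  0.17]
40 (1, 0) [-1.1  -1.27]
40 (0, 1) [2.12 2.23]
40 (0, -1) [-2.27 -1.52]
```

Plate 32 sits in its pocket, dot at (374.8,182.4) as predicted. The fences show the bed yaw nearer −2.9°, which leaves the plate about 2 mm off the middle, well inside the tolerance. Next is plate 40.

>>> play_rows(
  increments=[
    [0, 0, 0, 0, 0, 0, 0.75],
    [0, 0, 0, 0, 0, 0, 0.75],
    [0, 0, 0, 0, 0, 0, 0.75],
    [0, 0, 0, 0, 0, 0.1, 0.75],
    [0, 0, 0, 0, 0, 0.28, 0.75],
    [0, 0, 0, 0, 0, 0.46, 0.75],
    [0, 0, 0, 0, 0, 0.64, 0.75],
    [0, 0, 0, 0, 0, 0.82, 0.75],
    [0, 0, 0, 0, 0, 1.0, 0.75],
    [0, 0, 0, 0, 0, 1.18, 0.75],
  ],
)

```text
t: 23.3
tool_pos: [0.5833, 0.3911, 0.2071]
orientation: [0.708, 3.061, -0.0]
contact_force: [-0.3, -0.5, -0.1]
finger_gap: 0.751
gripper_force: 0.0
```

>>> play_rows(
  increments=[
    [0, 0, 0, 0, 0, 0.18, 0.75],
    [0, 0, 0, 0, 0, 0.36, 0.75],
    [0, 0, 0, 0, 0, 0.391, 0.75],
    [0, 0, 0, 0, 0, 0.391, 0.3],
    [0, 0, 0, 0, 0, 0.391, 0.3],
    [0, 0, 0, 0, 0, 0.391, 0.3],
    [0, 0, 0, 0, 0, 0.391, 0.3],
    [0, 0, 0, 0, 0, 0.391, 0.3],
    [0, 0, 0, 0, 0, 0.391, 0.3],
    [0, 0, 0, 0, 0, 0.391, 0.3],
  ],
)

```text
t: 24.55
tool_pos: [0.5833, 0.3911, 0.2071]
orientation: [0.11, 3.14, -0.0]
contact_force: [0.4, -0.1, -0.2]
finger_gap: 0.418
gripper_force: 29.7
```

>>> play_rows(
  increments=[
    [0, 0, 0, 0, 0, 0, 0.3],
    [0, 0, 0, 0, 0, 0, 0.3],
    [0, 0, 50, 0, 0, 0, 0.3],
    [0, -20, 90, 0, 0, 0, 0.3],
    [-10, -80, 90, 0, 0, 0.02, 0.3],
    [-20, -140, 90, 0, 0, 0.02, 0.3],
    [-30, -200, 90, 0, 0, 0.02, 0.3],
    [-40, -260, 90, 0, 0, 0.02, 0.3],
    [-50, -320, 90, 0, 0, 0.02, 0.3],
    [-60, -375, 90, 0, 0, 0.02, 0.3],
  ],
)

```text
t: 25.8
tool_pos: [0.5227, 0.014, 0.2974]
orientation: [0.079, 3.14, -0.0]
contact_force: [1.6, 0.2, -1.1]
finger_gap: 0.42
gripper_force: 29.6
```

>>> play_rows(
  increments=[
    [-12.5, -54.5, 0, 0, 0, 0, 0.3],
    [-12.5, -54.5, 0, 0, 0, 0, 0.3],
    [-12.5, -54.5, 0, 0, 0, 0, 0.3],
    [-12.5, -54.5, -20, 0, 0, 0, 0.3],
    [-12.5, -54.5, -40, 0, 0, 0, 0.3],
    [-12.5, -54.5, -48, 0, 0, 0, 0.3],
    [-12.5, -54.5, -48, 0, 0, 0, 0.3],
    [-12.5, -54.5, -48, 0, 0, 0, 0.3],
    [-12.5, -54.5, -48, 0, 0, 0, 0.3],
    [-12.5, -54.5, -48, 0, 0, 0, 0.3],
  ],
)

```text
t: 27.05
tool_pos: [0.5108, -0.0384, 0.2495]
orientation: [0.078, 3.14, 0.0]
contact_force: [-0.7, 0.8, -0.7]
finger_gap: 0.423
gripper_force: 29.6
```

Run:
```python
from m import *
s=vision.read_camera("side");st=env.get_state();print(st["t"],st["tool_pos"],st["finger_gap"],st["gripper_force"],R.from_rotvec(st["orientation"]).as_matrix()[:,1],st["contact_force"])
cv2.imwrite("pics/s8.png",s[:,:,::-1])
```

```text
27.1 [ 0.51081302 -0.03837278  0.24937981] 0.4231356153924897 29.649147391319275 [ 4.97649739e-02  9.98760956e-01 -3.31636733e-05] [ 0.24117127 -0.67130735 -0.26539875]
```

>>> play_rows(
  increments=[
    [0, 0, -6, 0, 0, 0, 0.3],
    [0, 0, -10, 0, 0, 0, 0.3],
    [0, 0, -12, 0, 0, 0, 0.3],
    [0, 0, -12, 0, 0, 0, 0.3],
    [0, 0, -12, 0, 0, 0, 0.3],
    [0, 0, -12, 0, 0, 0, 0.3],
    [0, 0, -12, 0, 0, 0, 0.3],
    [0, 0, -12, 0, 0, 0, 0.3],
    [0, 0, -12, 0, 0, 0, 0.3],
    [0, 0, -12, 0, 0, 0, 0.3],
  ],
)

```text
t: 28.35
tool_pos: [0.5108, -0.0383, 0.2371]
orientation: [0.078, 3.141, -0.0]
contact_force: [-0.4, 0.4, -0.8]
finger_gap: 0.424
gripper_force: 29.6
```

>>> play_rows(
  increments=[
    [0, 0, 0, 0, 0, 0, 0.6],
    [0, 0, 0, 0, 0, 0, 0.6],
    [0, 0, 0, 0, 0, 0, 0.6],
    [0, 0, 45, 0, 0, 0, 0.6],
    [0, 0, 90, 0, 0, 0, 0.6],
    [-5, 50, 90, 0, 0, -0.15, 0.5],
    [-11, 110, 90, 0, 0, -0.3, 0.5],
    [-17, 170, 90, 0, 0, -0.455, 0.5],
    [-23, 230, 90, 0, 0, -0.455, 0.5],
    [-29, 290, 90, 0, 0, -0.455, 0.5],
  ],
)

```text
t: 29.6
tool_pos: [0.4812, 0.2536, 0.3273]
orientation: [0.785, 3.042, 0.0]
contact_force: [0.2, -0.7, 0.4]
finger_gap: 0.5
gripper_force: 0.0
```

>>> play_rows(
  increments=[
    [-6, 60, 0, 0, 0, 0, 0.5],
    [-12, 120, 0, 0, 0, 0, 0.5],
    [-17, 161, 0, 0, 0, 0, 0.5],
    [-17, 161, 0, 0, 0, 0, 0.5],
    [-17, 161, -30, 0, 0, 0, 0.5],
    [-17, 161, -60, 0, 0, 0, 0.5],
    [-17, 161, -60, 0, 0, 0, 0.5],
    [-17, 161, -60, 0, 0, 0, 0.5],
    [-17, 161, -60, 0, 0, 0, 0.5],
    [-17, 161, -60, 0, 0, 0, 0.5],
  ],
)

```text
t: 30.85
tool_pos: [0.4649, 0.4127, 0.268]
orientation: [0.784, 3.041, 0.002]
contact_force: [0.6, -0.3, 0.2]
finger_gap: 0.5
gripper_force: 0.0
```

Run:
```python
from m import *
s=vision.read_camera("side");t=vision.read_camera("top");st=env.get_state();print(st["t"],st["tool_pos"],st["finger_gap"],R.from_rotvec(st["orientation"]).as_matrix()[:,1])
cv2.imwrite("pics/s9.png",s[:,:,::-1]); cv2.imwrite("pics/t9.png",t[:,:,::-1])
up=lambda i,x,y,w,h:cv2.resize(i[y:y+h,x:x+w,::-1],None,fx=4,fy=4,interpolation=cv2.INTER_CUBIC)
W=np.hstack([up(t,300,140,100,85),np.vstack([up(s,270,125,100,40),up(s,300,195,100,45)])])
cv2.imwrite("pics/c8.png",W)
print(proj("top",[.5108,-.0384,.044]),proj("side",[.5108,-.0384,.044]))
```

```text
30.95 [0.46483962 0.41266263 0.26762317] 0.4995774914176094 [4.83636326e-01 8.75268844e-01 5.95456611e-04]
[[348.67355574 205.53733135]] [[317.78533435 229.88287001]]
```

View pics/c8.png

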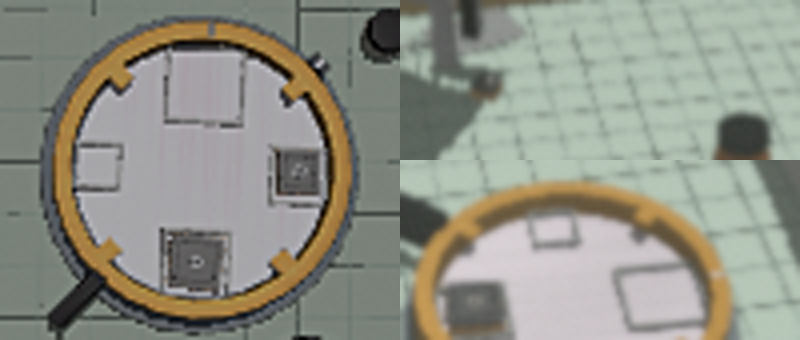

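Plates 32 and 40 are seated. Plate 24 has been knocked aside, now at side (291,146) against (285,150) before. I move aside and measure it again.

>>> play_rows(
  increments=[
    [0, -60, 20, 0, 0, 0, 0.5],
    [0, -120, 30, 0, 0, 0, 0.5],
    [0, -180, 30, 0, 0, 0, 0.5],
    [0, -240, 30, 0, 0, 0, 0.5],
    [0, -300, 30, 0, 0, 0, 0.5],
    [0, -300, 30, 0, 0, 0, 0.5],
    [0, -300, 30, 0, 0, 0, 0.5],
    [0, -300, 30, 0, 0, 0, 0.5],
    [0, -300, 30, 0, 0, 0, 0.5],
    [0, -300, 30, 0, 0, 0, 0.5],
  ],
)

```text
t: 32.2
tool_pos: [0.4647, 0.1131, 0.297]
orientation: [-0.783, -3.042, 0.0]
contact_force: [-0.6, -0.5, -1.4]
finger_gap: 0.499
gripper_force: 0.0
```

Run:
```python
from m import *
s=vision.read_camera("side");t=vision.read_camera("top");st=env.get_state();print(st["t"],st["tool_pos"])
cv2.imwrite("pics/s10.png",s[:,:,::-1]); cv2.imwrite("pics/t10.png",t[:,:,::-1])
W=np.hstack([cv2.resize(i[y:y+50,x:x+50,::-1],None,fx=8,fy=8,interpolation=cv2.INTER_CUBIC) for i,x,y in((t,170,185),(s,265,125))])
cv2.imwrite("pics/c9.png",W); print(onz("side",[(291.2,145.6)],.014))
```

```text
32.3 [0.46473557 0.1128978  0.29709062]
[[0.49216499 0.43942655 0.014     ]]
```

View pics/c9.png

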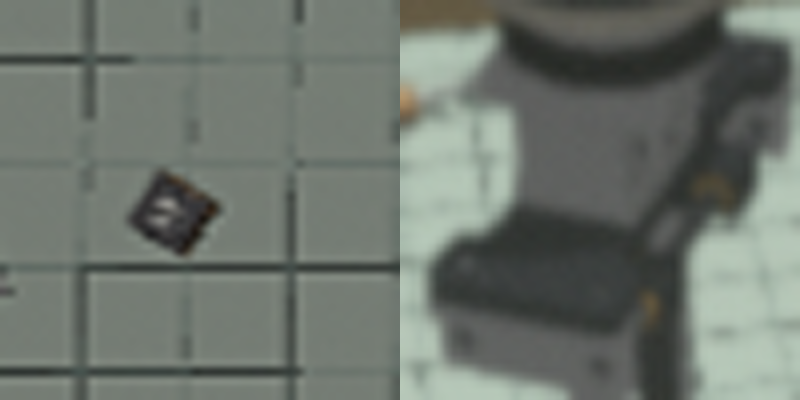

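Run:
```python
from m import *
t=cv2.imread("pics/t10.png")[:,:,::-1]
d=dot(t,190.4,210.9,2); print(d,onz("top",[d,(190.4,210.9)],.014)); 
s=cv2.imread("pics/s9.png")[:,:,::-1]; print(s[140:152,283:300].astype(int).sum(2)//3)
print(proj("side",onz("top",[(190.4,210.9)],.014)))
```

```text
(np.float64(190.15453384418905), np.float64(210.92848020434232)) [[0.49290711 0.44487691 0.014     ]
 [0.49299778 0.4441281  0.014     ]]
[[ 90 105 135 162 172 173 174 173 176 180 182 177 178 180 182 183 182]
 [ 89  91 111 135 141 142 140 142 148 167 174 170 166 172 175 179 180]
 [ 89  89  94 101 106 104 103 101 109 131 137 139 139 151 157 170 173]
 [ 92  90  89  91  91  89  82  78  84 102 106 104 120 150 164 174 175]
 [110 107 100 103  94  83  71  70  84 108  99  98 124 161 177 181 182]
 [145 144 132 136 108  78  65  67  82 100  94  95 125 161 179 183 184]
 [141 156 151 152 115  79  65  67  74  84  82  89 123 163 181 182 182]
 [113 130 131 129 107  82  72  70  71  75  79  93 127 158 176 179 176]
 [ 96 103 101 100  94  87  81  77  79  81  88 110 141 154 165 172 177]
 [ 93  94  92  89  91  90  88  92 101 101 111 141 163 165 163 174 182]
 [ 93  92  92  89  91  93  93 109 140 142 147 168 180 177 168 178 184]
 [ 93  94  93  90  92  94 102 128 165 172 174 181 183 180 174 181 183]]
[[291.27031023 144.90111498]]
```

>>> play_rows(
  increments=[
    [5, 60, 0, 0, 0, -0.072, 0.5],
    [10, 120, 0, 0, 0, -0.072, 0.5],
    [15, 180, 0, 0, 0, -0.072, 0.5],
    [20, 240, 0, 0, 0, -0.072, 0.5],
    [25, 300, 0, 0, 0, -0.072, 0.5],
    [28.3, 331.5, 0, 0, 0, -0.072, 0.5],
    [28.3, 331.5, -30, 0, 0, -0.072, 0.5],
    [28.3, 331.5, -60, 0, 0, -0.072, 0.5],
    [28.3, 331.5, -90.4, 0, 0, -0.072, 0.5],
    [28.3, 331.5, -90.4, 0, 0, -0.072, 0.5],
  ],
)

```text
t: 33.55
tool_pos: [0.4924, 0.4437, 0.2047]
orientation: [-0.893, -3.01, 0.005]
contact_force: [-0.3, -0.3, 0.6]
finger_gap: 0.504
gripper_force: 0.0
```

>>> play_rows(
  increments=[
    [0, 0, 0, 0, 0, 0, 0.5],
    [0, 0, 0, 0, 0, 0, 0.1],
    [0, 0, 0, 0, 0, 0, 0.1],
    [0, 0, 0, 0, 0, 0, 0.1],
    [0, 0, 0, 0, 0, 0, 0.1],
    [0, 0, 0, 0, 0, 0, 0.1],
    [0, 0, 0, 0, 0, 0, 0.1],
    [0, 0, 0, 0, 0, 0, 0.1],
    [0, 0, 0, 0, 0, 0, 0.1],
    [0, 0, 0, 0, 0, 0, 0.1],
  ],
)

```text
t: 34.8
tool_pos: [0.4932, 0.4443, 0.2073]
orientation: [0.893, 3.012, 0.001]
contact_force: [-1.3, -0.7, 6.4]
finger_gap: 0.245
gripper_force: 30.0
```

>>> play_rows(
  increments=[
    [0, 0, 0, 0, 0, 0, 0.5],
    [0, 0, 0, 0, 0, 0, 0.5],
    [0, 0, 0, 0, 0, 0, 0.5],
    [0, 0, 0, 0, 0, -0.1, 0.5],
    [0, 0, 0, 0, 0, -0.28, 0.5],
    [0, 0, 0, 0, 0, -0.46, 0.5],
    [0, 0, 0, 0, 0, -0.64, 0.5],
    [0, 0, 0, 0, 0, -0.82, 0.5],
    [0, 0, 0, 0, 0, -1.0, 0.5],
    [0, 0, 0, 0, 0, -1.18, 0.5],
  ],
)

```text
t: 36.05
tool_pos: [0.493, 0.4442, 0.2067]
orientation: [-2.424, -1.998, 0.0]
contact_force: [0.2, -0.7, -0.7]
finger_gap: 0.5
gripper_force: 0.0
```

>>> play_rows(
  increments=[
    [0, 0, 0, 0, 0, -0.18, 0.5],
    [0, 0, 0, 0, 0, -0.36, 0.5],
    [0, 0, 0, 0, 0, -0.391, 0.5],
    [0, 0, 0, 0, 0, -0.391, 0.1],
    [0, 0, 0, 0, 0, -0.391, 0.1],
    [0, 0, 0, 0, 0, -0.391, 0.1],
    [0, 0, 0, 0, 0, -0.391, 0.1],
    [0, 0, 0, 0, 0, -0.391, 0.1],
    [0, 0, 0, 0, 0, -0.391, 0.1],
    [0, 0, 0, 0, 0, -0.391, 0.1],
  ],
)

```text
t: 37.3
tool_pos: [0.4931, 0.4441, 0.2068]
orientation: [2.762, 1.498, -0.0]
contact_force: [-0.6, -0.4, 1.3]
finger_gap: 0.25
gripper_force: 30.0
```

>>> play_rows(
  increments=[
    [0, 0, 0, 0, 0, 0, 0.1],
    [0, 0, 50, 0, 0, 0, 0.1],
    [5, -20, 90, 0, 0, 0.1, 0.1],
    [18, -78, 90, 0, 0, 0.25, 0.1],
    [31, -136, 90, 0, 0, 0.4, 0.1],
    [44, -194, 90, 0, 0, 0.525, 0.1],
    [57, -252, 90, 0, 0, 0.525, 0.1],
    [70, -310, 90, 0, 0, 0.525, 0.1],
    [83, -368, 90, 0, 0, 0.525, 0.1],
    [91.6, -407.9, 90, 0, 0, 0.525, 0.1],
  ],
)

```text
t: 38.55
tool_pos: [0.5849, 0.0334, 0.2969]
orientation: [2.28, 2.16, -0.0]
contact_force: [0.3, 0.0, -1.0]
finger_gap: 0.25
gripper_force: 30.0
```

>>> play_rows(
  increments=[
    [0, 0, 0, 0, 0, 0, 0.1],
    [0, 0, 0, 0, 0, 0, 0.1],
    [0, 0, -20, 0, 0, 0, 0.1],
    [0, 0, -40, 0, 0, 0, 0.1],
    [0, 0, -48, 0, 0, 0, 0.1],
    [0, 0, -48, 0, 0, 0, 0.1],
    [0, 0, -48, 0, 0, 0, 0.1],
    [0, 0, -48, 0, 0, 0, 0.1],
    [0, 0, -48, 0, 0, 0, 0.1],
    [0, 0, -48, 0, 0, 0, 0.1],
  ],
)

```text
t: 39.8
tool_pos: [0.5847, 0.0362, 0.2489]
orientation: [2.278, 2.163, 0.0]
contact_force: [-0.7, 0.3, -0.3]
finger_gap: 0.25
gripper_force: 30.0
```

Run:
```python
from m import *
s=vision.read_camera("side");t=vision.read_camera("top");st=env.get_state();print(st["t"],st["tool_pos"],st["finger_gap"],st["gripper_force"],R.from_rotvec(st["orientation"]).as_matrix()[:,1],st["contact_force"])
cv2.imwrite("pics/s11.png",s[:,:,::-1]); cv2.imwrite("pics/t11.png",t[:,:,::-1])
```

```text
39.9 [0.58466174 0.03622435 0.24878929] 0.24945043506367592 29.999920427799225 [ 9.98647628e-01 -5.19895754e-02 -4.23597267e-06] [-0.60265161 -0.40541775  0.04747391]
```

>>> play_rows(
  increments=[
    [0, 0, -6, 0, 0, 0, 0.1],
    [0, 0, -10, 0, 0, 0, 0.1],
    [0, 0, -11.7, 0, 0, 0, 0.1],
    [0, 0, -11.7, 0, 0, 0, 0.1],
    [0, 0, -11.7, 0, 0, 0, 0.1],
    [0, 0, -11.7, 0, 0, 0, 0.1],
    [0, 0, -11.7, 0, 0, 0, 0.45],
    [0, 0, -11.7, 0, 0, 0, 0.45],
    [0, 0, -11.7, 0, 0, 0, 0.45],
    [0, 0, -11.7, 0, 0, 0, 0.45],
  ],
)

```text
t: 41.15
tool_pos: [0.5847, 0.0362, 0.237]
orientation: [-2.278, -2.163, 0.0]
contact_force: [0.7, 0.3, -0.0]
finger_gap: 0.451
gripper_force: 0.0
```

>>> play_rows(
  increments=[
    [0, 0, 40, 0, 0, 0, 0.45],
    [0, 0, 90, 0, 0, 0, 0.45],
    [-50, 100, 90, 0, 0, 0.18, 0.45],
    [-80, 150, 90, 0, 0, 0.36, 0.36],
    [-100, 200, 90, 0, 0, 0.54, 0.36],
    [-105, 250, 90, 0, 0, 0.72, 0.36],
    [-105, 250, 90, 0, 0, 0.869, 0.36],
    [-105, 250, 90, 0, 0, 0.869, 0.36],
    [-105, 250, 90, 0, 0, 0.869, 0.36],
    [-105, 250, 90, 0, 0, 0.869, 0.36],
  ],
)

```text
t: 42.4
tool_pos: [0.4801, 0.2851, 0.3271]
orientation: [1.161, 2.919, -0.001]
contact_force: [0.3, 0.8, 0.1]
finger_gap: 0.361
gripper_force: 0.0
```

Run:
```python
from m import *
s=vision.read_camera("side");t=vision.read_camera("top");st=env.get_state();print(st["t"],st["tool_pos"],st["finger_gap"],R.from_rotvec(st["orientation"]).as_matrix()[:,1])
cv2.imwrite("pics/s12.png",s[:,:,::-1]); cv2.imwrite("pics/t12.png",t[:,:,::-1])
up=lambda i,x,y,w,h:cv2.resize(i[y:y+h,x:x+w,::-1],None,fx=4,fy=4,interpolation=cv2.INTER_CUBIC)
cv2.imwrite("pics/c10.png",np.hstack([up(t,300,140,100,85),up(s,295,185,100,85)]))
print(proj("top",[.5847,.0362,.044]),proj("side",[.5847,.0362,.044]))
```

```text
42.5 [0.47997207 0.28545273 0.32706005] 0.3591880425558432 [ 6.85976575e-01  7.27623608e-01 -1.54217230e-04]
[[323.83578727 180.78800003]] [[337.92173197 208.70545236]]
```

View pics/c10.png

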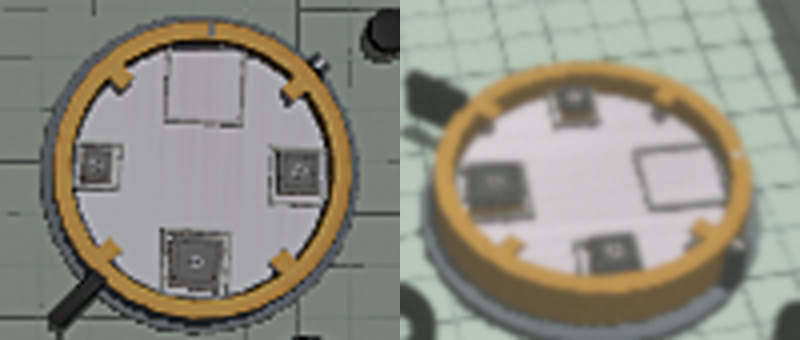

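All three plates are seated (24 dot at (323.4,181.1), predicted (323.8,180.8)). Now I cage the handle and check that there is no fourth plate.

>>> play_rows(
  increments=[
    [0, -60, 0, 0, 0, 0, 0.36],
    [0, -120, 0, 0, 0, 0, 0.36],
    [0, -180, 0, 0, 0, 0, 0.36],
    [0, -232.6, 0, 0, 0, 0, 0.36],
    [0, -232.6, 0, 0, 0, 0, 0.36],
    [0, -232.6, -50, 0, 0, 0, 0.36],
    [0, -232.6, -93, 0, 0, 0, 0.36],
    [0, -232.6, -93, 0, 0, 0, 0.36],
    [0, -232.6, -93, 0, 0, 0, 0.22],
    [0, -232.6, -93, 0, 0, 0, 0.22],
  ],
)

```text
t: 43.75
tool_pos: [0.4802, 0.0539, 0.2356]
orientation: [1.155, 2.919, 0.002]
contact_force: [-0.1, -0.5, -0.6]
finger_gap: 0.225
gripper_force: 0.0
```

Run:
```python
from m import *
for f in("t1","t12"):
    g=cv2.imread(f"pics/{f}.png").astype(int).sum(2)//3; m=(g<85).astype(np.uint8); m=cv2.morphologyEx(m,cv2.MORPH_OPEN,np.ones((5,5)))
    n,l,st,ce=cv2.connectedComponentsWithStats(m)
    for i in range(1,n):
        if 40<st[i,4]<600 and 65<ce[i][1]<330 and 95<ce[i][0]<580: print(f,st[i],ce[i].round(1))
print(env.get_state()["tool_pos"],env.get_state()["contact_force"])
```

```text
t1 [209  69  17  19 239] [216.8  77.9]
t1 [399  82  21  26 341] [408.4  94.3]
t1 [277 101  37   7 251] [295.5 103.9]
t1 [346 101  37   7 242] [363.2 104.2]
t1 [111 128  22  21 351] [121.1 137.6]
t1 [125 134  21  26 359] [136.5 148. ]
t1 [236 135  18  19 281] [244.4 143.9]
t1 [391 142  12  14 141] [396.3 148.3]
t1 [422 154  19  23 251] [429.7 166.6]
t1 [202 177  15  13 128] [210.1 183.8]
t1 [429 200  17  34 332] [436.1 216.4]
t1 [519 220  30  18 361] [533.6 228. ]
t1 [366 224  23  22 273] [377.  234.8]
t1 [420 234   7   9  55] [423.  238.1]
t1 [433 236  10   7  61] [437.8 238.6]
t12 [209  69  16  19 234] [216.7  77.8]
t12 [429  77  27  30 591] [441.5  91.2]
t12 [399  82  21  26 339] [408.4  94.3]
t12 [277 101  37   7 251] [295.5 103.9]
t12 [346 101  37   7 242] [363.2 104.2]
t12 [111 128  22  21 350] [121.1 137.6]
t12 [125 135  21  25 353] [136.5 148.3]
t12 [236 135  18  19 279] [244.4 143.8]
t12 [391 142  12  14 141] [396.3 148.3]
t12 [422 154  19  23 251] [429.7 166.6]
t12 [429 200  17  34 332] [436.1 216.4]
t12 [312 210  13  13  98] [318. 216.]
t12 [519 220  30  18 345] [533.8 227.9]
t12 [366 224  23  22 273] [377.  234.8]
t12 [420 234   7   9  55] [423.  238.1]
t12 [434 236   9   7  56] [438.2 238.7]
[0.48018748 0.05385633 0.23561884] [-0.12571413 -0.46831536 -0.60633415]
```

No other plate is on the bench. Swinging the collar clockwise.

>>> play_rows(
  increments=[
    [6, 6, 0, 0, 0, -0.06, 0.22],
    [12, 11.4, 0, 0, 0, -0.12, 0.22],
    [25.6, 21.4, 0, 0, 0, -0.243, 0.22],
    [40.3, 29.7, 0, 0, 0, -0.365, 0.22],
    [55.9, 36.2, 0, 0, 0, -0.487, 0.22],
    [72.1, 40.7, 0, 0, 0, -0.609, 0.22],
    [86.4, 42.9, 0, 0, 0, -0.714, 0.22],
    [97.2, 43.7, 0, 0, 0, -0.792, 0.22],
    [97.2, 43.7, 0, 0, 0, -0.792, 0.22],
    [97.2, 43.7, 0, 0, 0, -0.792, 0.22],
  ],
)

```text
t: 45.0
tool_pos: [0.5766, 0.0974, 0.2346]
orientation: [2.191, 2.251, 0.001]
contact_force: [-1.6, -0.2, 0.1]
finger_gap: 0.22
gripper_force: 0.0
```

>>> play_rows(
  increments=[
    [0, 0, 0, 0, 0, 0, 0.22],
    [0, 0, 40, 0, 0, 0, 0.3],
    [0, 0, 80, 0, 0, 0, 0.3],
    [0, 60, 80, 0, 0, 0, 0.3],
    [-20, 120, 80, 0, 0, 0, 0.3],
    [-40, 180, 80, 0, 0, 0, 0.3],
    [-60, 240, 80, 0, 0, 0, 0.3],
    [-60, 240, 80, 0, 0, 0, 0.3],
    [-60, 240, 80, 0, 0, 0, 0.3],
    [-60, 240, 80, 0, 0, 0, 0.3],
  ],
)

```text
t: 46.25
tool_pos: [0.5175, 0.3358, 0.3142]
orientation: [2.195, 2.247, -0.0]
contact_force: [-0.5, -0.2, 1.1]
finger_gap: 0.301
gripper_force: 0.0
```

Run:
```python
from m import *
s=vision.read_camera("side");t=vision.read_camera("top");st=env.get_state();print(st["t"],st["tool_pos"],st["contact_force"],R.from_rotvec(st["orientation"]).as_matrix()[:,1])
cv2.imwrite("pics/s13.png",s[:,:,::-1]); cv2.imwrite("pics/t13.png",t[:,:,::-1])
up=lambda i,x,y,w,h:cv2.resize(i[y:y+h,x:x+w,::-1],None,fx=4,fy=4,interpolation=cv2.INTER_CUBIC)
W=np.zeros((600,800,3),np.uint8); W[:340]=np.hstack([up(t,300,140,100,85),up(s,295,185,100,85)])
W[340:580,:280]=up(t,405,190,70,60); W[340:580,300:700]=up(s,280,285,100,60)
cv2.imwrite("pics/c11.png",W)
c=[.5808,-.0416]
g=t.astype(int).sum(2)/3
for r in(.104,.106):
  a=np.radians(np.arange(-75,-20,1.)); q=proj("top",np.c_[c[0]+r*np.cos(a),c[1]+r*np.sin(a),np.full(len(a),.0505)])
  im=cv2.remap(t[:,:,2].astype(np.float32),q[:,0].astype(np.float32).reshape(-1,1),q[:,1].astype(np.float32).reshape(-1,1),1)[:,0]; print([(int(np.degrees(x)),int(y)) for x,y in zip(a,im) if y>70])
```

```text
46.35 [0.51743197 0.33608536 0.31419486] [-0.95096272  1.0105909  -0.40036346] [9.99729872e-01 2.32414330e-02 1.37061472e-04]
[(-61, 70), (-59, 70), (-50, 78), (-49, 130), (-48, 175), (-47, 131), (-46, 84), (-45, 70), (-35, 70), (-34, 70), (-33, 70), (-26, 70), (-22, 70)]
[(-50, 70), (-49, 111), (-48, 150), (-47, 127), (-46, 88)]
```

View pics/c11.png

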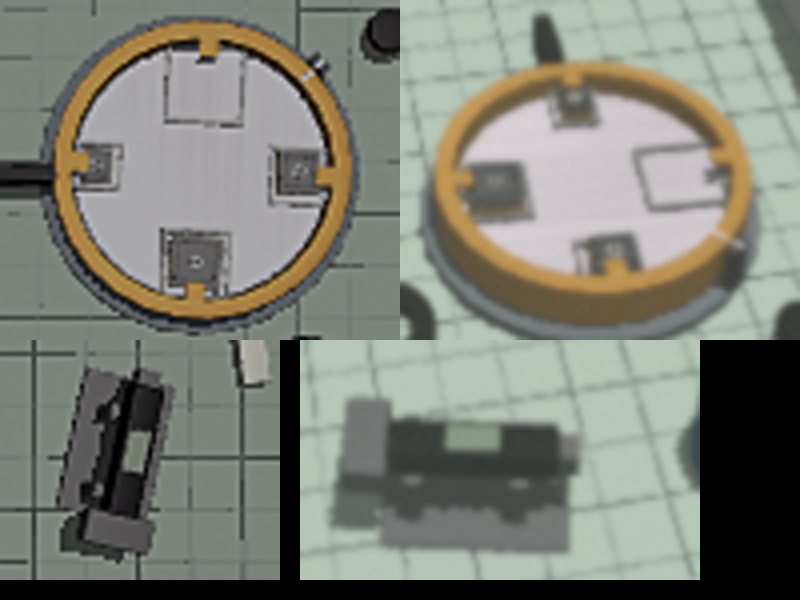

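Locked: the white lines meet near (377,157) and the tabs lie over the plates. The gauge's pale label is at top (438,217) and side (317,311), with the grey rear towards the robot. Measuring the gauge.

Run:
```python
from m import *
t=cv2.imread("pics/t13.png")[:,:,::-1]; s=cv2.imread("pics/s13.png")[:,:,::-1]
def label(im,x,y,w,h,k=8):
    g=cv2.resize(im[y:y+h,x:x+w],None,fx=k,fy=k,interpolation=cv2.INTER_CUBIC).astype(int).sum(2)/3
    return g,k
out=[]
for im,(x,y,w,h),n in((t,(432,209,13,18),"t"),(s,(310,303,16,13),"s")):
    g,k=label(im,x,y,w,h); m=(g>(g.min()+g.max())/2).astype(np.uint8)
    nn,l,st,ce=cv2.connectedComponentsWithStats(m); i=1+np.argmax(st[1:,4]); print(n,st[i],g.min(),g.max())
    r=cv2.minAreaRect(np.argwhere(l==i)[:,::-1].astype(np.float32)); print(r)
    p=(np.array(r[0])+.5)/k-.5+[x,y]; out.append(p); print(p)
P=tri([out[1]],[out[0]]); print("label",P)
print(onz("top",[out[0]],.066),onz("side",[out[1]],.066))
ax=np.array([np.cos(np.radians(-13)),np.sin(np.radians(-13))]); ay=np.array([-ax[1],ax[0]])
o=onz("top",[out[0]],.066)[0,:2]
for z in(.006,.066):
    a,b,th,l=yaw(t,"top",(415,190,38,55),z,6,.012); ok=((th>70)&(th<85))
    print("z",z); print(np.c_[th[ok].round(1),l[ok]*1e3,((a-o)@np.c_[ax,ay])[ok]*1e3,((b-o)@np.c_[ax,ay])[ok]*1e3].round(1))
print(t[196:242,416:452].astype(int).sum(2)//3) if 0 else None
```

```text
t [  29   29   58   86 3533] 0.0 150.0
((56.181610107421875, 70.41011047363281), (45.502384185791016, 86.17910766601562), 11.821487426757812)
[438.58520126 217.36376381]
s [   0    0  128   73 6069] 52.666666666666664 186.0
((63.5, 36.0), (72.0, 127.0), 90.0)
[317.5    307.0625]
label [[ 0.47070706 -0.29789307  0.07115517  0.01218171]]
[[ 0.47678589 -0.30002683  0.066     ]] [[ 0.46517696 -0.29419449  0.066     ]]
z 0.006
[[ 77.2  21.5  -0.3 -24.   21.2 -24. ]
 [ 84.   12.5  11.5 -27.4  -0.9 -28.9]
 [ 76.8  28.7  13.7  -7.  -15.   -6.9]
 [ 83.2  13.   37.1  10.2  24.2   8.8]
 [ 84.2  13.1 -32.2 -27.1 -45.2 -28.8]
 [ 81.4  12.3 -46.3  -5.6 -47.3   6.7]
 [ 77.5  24.  -47.3   9.1 -71.3   8.9]
 [ 85.   12.2 -15.9  -4.5 -28.   -6.1]
 [ 83.   12.9   7.    1.8  19.9   3.1]]
z 0.066
[[ 77.2  20.5  -4.1  -8.   16.4  -7.9]
 [ 76.8  27.4   9.3   8.4 -18.1   8.4]
 [ 83.2  12.4  31.7  24.7  19.3  23.4]
 [ 84.2  12.5 -34.5 -10.9 -46.9 -12.5]
 [ 77.5  22.9 -49.   23.7 -71.9  23.5]
 [ 83.   12.3   2.9  16.7  15.2  18. ]]
```

Run:
```python
from m import *
t=cv2.imread("pics/t13.png")[:,:,::-1]; s=cv2.imread("pics/s13.png")[:,:,::-1]
print("label tri",tri([(322.6,308.6)],[(438.59,217.36)]))
g={"top":t.astype(np.float32).mean(2),"side":s.astype(np.float32).mean(2)}
ax=np.array([np.cos(np.radians(-13)),np.sin(np.radians(-13))]); ay=np.array([-ax[1],ax[0]]); o=np.array([.4768,-.3000])
def val(n,x,y,z):
    w=np.c_[o+np.outer(x,ax)/1e3+np.outer(y,ay)/1e3,np.full(len(x),z)]; q=proj(n,w).astype(np.float32)
    return cv2.remap(g[n],q[:,:1].copy(),q[:,1:].copy(),1)[:,0]
for n in("top","side"):
    x=np.arange(-90,72,3.); v=np.mean([val(n,x,np.full(len(x),y),.066) for y in((-5,0,5) if n=="top" else (0,5))],0); print(n,[(int(a),int(b)) for a,b in zip(x,v)])
y=np.arange(-40,41,2.)
for xx in((30,38),(-65,-58),(-20,-35)):
    v=np.mean([val("top",np.full(len(y),q),y,.066) for q in np.linspace(*xx,5)],0); print(xx,[(int(a),int(b)) for a,b in zip(y,v)])
```

```text
label tri [[ 0.47629397 -0.30003086  0.0657733   0.0010177 ]]
top [(-90, 125), (-87, 127), (-84, 123), (-81, 67), (-78, 52), (-75, 50), (-72, 53), (-69, 86), (-66, 86), (-63, 85), (-60, 85), (-57, 85), (-54, 87), (-51, 90), (-48, 43), (-45, 28), (-42, 30), (-39, 31), (-36, 32), (-33, 32), (-30, 31), (-27, 31), (-24, 31), (-21, 30), (-18, 27), (-15, 79), (-12, 123), (-9, 121), (-6, 120), (-3, 116), (0, 116), (3, 120), (6, 121), (9, 118), (12, 121), (15, 69), (18, 33), (21, 30), (24, 32), (27, 32), (30, 32), (33, 32), (36, 32), (39, 32), (42, 32), (45, 30), (48, 37), (51, 86), (54, 92), (57, 90), (60, 102), (63, 125), (66, 127), (69, 126)]
side [(-90, 167), (-87, 174), (-84, 177), (-81, 174), (-78, 171), (-75, 158), (-72, 125), (-69, 116), (-66, 116), (-63, 116), (-60, 116), (-57, 116), (-54, 116), (-51, 106), (-48, 79), (-45, 65), (-42, 64), (-39, 62), (-36, 61), (-33, 62), (-30, 63), (-27, 63), (-24, 64), (-21, 63), (-18, 74), (-15, 111), (-12, 134), (-9, 135), (-6, 136), (-3, 136), (0, 137), (3, 137), (6, 138), (9, 138), (12, 130), (15, 94), (18, 64), (21, 61), (24, 61), (27, 61), (
[... 769 characters left out ...]
, (-10, 83), (-8, 84), (-6, 84), (-4, 85), (-2, 85), (0, 85), (2, 85), (4, 86), (6, 86), (8, 86), (10, 87), (12, 87), (14, 88), (16, 88), (18, 90), (20, 95), (22, 79), (24, 42), (26, 19), (28, 25), (30, 47), (32, 57), (34, 55), (36, 53), (38, 66), (40, 111)]
(-20, -35) [(-40, 124), (-38, 123), (-36, 123), (-34, 123), (-32, 124), (-30, 124), (-28, 125), (-26, 126), (-24, 127), (-22, 129), (-20, 117), (-18, 90), (-16, 88), (-14, 86), (-12, 60), (-10, 25), (-8, 20), (-6, 24), (-4, 27), (-2, 29), (0, 31), (2, 32), (4, 34), (6, 38), (8, 39), (10, 22), (12, 2), (14, 0), (16, 16), (18, 51), (20, 62), (22, 59), (24, 39), (26, 28), (28, 48), (30, 65), (32, 67), (34, 78), (36, 91), (38, 90), (40, 90)]
```

Gauge: label triangulates to z = 65.8 mm (expected 66), origin ≈ (0.478, −0.300), heading −13°. Travelling to it.

>>> play_rows(
  increments=[
    [-4, -60, 10, 0, 0, 0.15, 0.45],
    [-8, -120, 20, 0, 0, 0.3, 0.45],
    [-12, -180, 20, 0, 0, 0.45, 0.45],
    [-16, -240, 20, 0, 0, 0.6, 0.45],
    [-20, -300, 20, 0, 0, 0.75, 0.45],
    [-24, -360, 20, 0, 0, 0.9, 0.45],
    [-28, -420, 20, 0, 0, 1.05, 0.45],
    [-32, -480, 20, 0, 0, 1.2, 0.45],
    [-36, -540, 20, 0, 0, 1.321, 0.45],
    [-39.3, -595, 20, 0, 0, 1.321, 0.45],
  ],
)

```text
t: 47.6
tool_pos: [0.4765, -0.2605, 0.3343]
orientation: [0.351, 3.121, -0.0]
contact_force: [0.6, 0.7, -0.2]
finger_gap: 0.447
gripper_force: 0.0
```

>>> play_rows(
  increments=[
    [0, -41.4, 0, 0, 0, 0, 0.45],
    [0, -41.4, 0, 0, 0, 0, 0.45],
    [0, -41.4, 0, 0, 0, 0, 0.45],
    [0, -41.4, -30, 0, 0, 0, 0.45],
    [0, -41.4, -50, 0, 0, 0, 0.45],
    [0, -41.4, -50, 0, 0, 0, 0.45],
    [0, -41.4, -50, 0, 0, 0, 0.45],
    [0, -41.4, -50, 0, 0, 0, 0.45],
    [0, -41.4, -50, 0, 0, 0, 0.45],
    [0, -41.4, -50, 0, 0, 0, 0.45],
  ],
)

```text
t: 48.85
tool_pos: [0.4776, -0.299, 0.2843]
orientation: [0.352, 3.121, -0.0]
contact_force: [-0.4, 0.2, -0.1]
finger_gap: 0.455
gripper_force: 0.0
```

Run:
```python
from m import *
s=vision.read_camera("side");st=env.get_state();print(st["t"],st["tool_pos"],st["finger_gap"],R.from_rotvec(st["orientation"]).as_matrix()[:,1])
cv2.imwrite("pics/s14.png",s[:,:,::-1])
cv2.imwrite("pics/c12.png",cv2.resize(s[230:350,250:390,::-1],None,fx=5,fy=5,interpolation=cv2.INTER_CUBIC))
```

```text
48.9 [ 0.47756565 -0.29907758  0.28420384] 0.4537426538189191 [ 2.22912385e-01  9.74838478e-01 -1.07353596e-04]
```

View pics/c12.png

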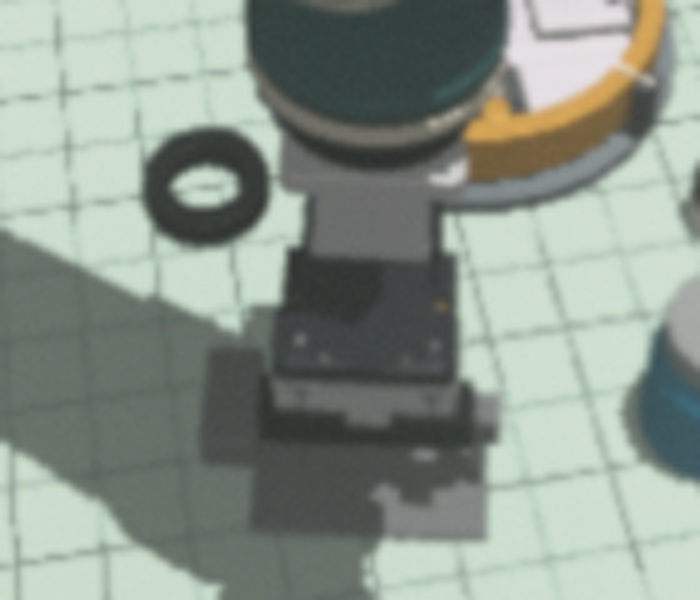

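The gripper straddles the gauge bar. I go down, grip and lift.

>>> play_rows(
  increments=[
    [0.5, -1, -20, 0, 0, 0, 0.45],
    [0.5, -1, -40, 0, 0, 0, 0.45],
    [0.5, -1, -40, 0, 0, 0, 0.45],
    [0.5, -1, -40, 0, 0, 0, 0.1],
    [0.5, -1, -40, 0, 0, 0, 0.1],
    [0.5, -1, -40, 0, 0, 0, 0.1],
    [0.5, -1, -40, 0, 0, 0, 0.1],
    [0.5, -1, -40, 0, 0, 0, 0.1],
    [0.5, -1, -40, 0, 0, 0, 0.1],
    [0.5, -1, -40, 0, 0, 0, 0.1],
  ],
)

```text
t: 50.15
tool_pos: [0.4782, -0.3002, 0.2446]
orientation: [0.352, 3.121, -0.001]
contact_force: [-0.5, -0.6, 5.9]
finger_gap: 0.253
gripper_force: 30.0
```

Run:
```python
from m import *
st=env.get_state();print(st["t"],st["tool_pos"],st["finger_gap"],st["gripper_force"],st["contact_force"],R.from_rotvec(st["orientation"]).as_matrix()[:,1])
```

```text
50.15 [ 0.47821427 -0.30019647  0.24455101] 0.2531378547089948 29.97113674879074 [-0.51723358 -0.55740149  5.94077711] [ 2.22902378e-01  9.74840745e-01 -2.27032104e-04]
```

>>> play_rows(
  increments=[
    [0, 0, 20, 0, 0, 0, 0.1],
    [0, 0, 60, 0, 0, 0, 0.1],
    [0, 0, 80, 0, 0, 0, 0.1],
    [0, 0, 80, 0, 0, 0, 0.1],
    [0, 0, 80, 0, 0, 0, 0.1],
    [0, 0, 80, 0, 0, 0, 0.1],
    [0, 0, 80, 0, 0, 0, 0.1],
    [0, 0, 80, 0, 0, 0, 0.1],
    [0, 0, 80, 0, 0, 0, 0.1],
    [0, 0, 80, 0, 0, 0, 0.1],
  ],
)

```text
t: 51.4
tool_pos: [0.478, -0.3001, 0.324]
orientation: [0.352, 3.122, -0.0]
contact_force: [-0.4, 0.4, -2.5]
finger_gap: 0.251
gripper_force: 30.0
```

>>> play_rows(
  increments=[
    [10, 60, 0, 0, 0, 0, 0.1],
    [20, 120, 0, 0, 0, 0, 0.1],
    [30, 180, 0, 0, 0, 0, 0.1],
    [40, 240, 0, 0, 0, 0, 0.1],
    [50, 300, 0, 0, 0, 0, 0.1],
    [58, 345.9, 0, 0, 0, 0, 0.1],
    [58, 345.9, 0, 0, 0, 0, 0.1],
    [58, 345.9, -20, 0, 0, 0, 0.1],
    [58, 345.9, -36, 0, 0, 0, 0.1],
    [58, 345.9, -36, 0, 0, 0, 0.1],
  ],
)

```text
t: 52.65
tool_pos: [0.5357, 0.0453, 0.287]
orientation: [-0.353, -3.12, 0.001]
contact_force: [-0.2, -1.0, -1.6]
finger_gap: 0.254
gripper_force: 30.0
```

Run:
```python
from m import *
s=vision.read_camera("side");st=env.get_state();print(st["t"],st["tool_pos"],st["finger_gap"],st["gripper_force"],st["contact_force"],R.from_rotvec(st["orientation"]).as_matrix()[:,1])
cv2.imwrite("pics/s15.png",s[:,:,::-1])
```

```text
52.7 [0.53601886 0.04532827 0.28778412] 0.25151302176839596 29.96917873620987 [-0.2410479   0.31460529 -1.92852115] [ 2.23621207e-01  9.74675897e-01 -6.72186170e-04]
```

>>> play_rows(
  increments=[
    [0, 0, -2, 0, 0, 0, 0.1],
    [0, 0, -4, 0, 0, 0, 0.1],
    [0, 0, -5, 0, 0, 0, 0.1],
    [0, 0, -5, 0, 0, 0, 0.1],
    [0, 0, -5, 0, 0, 0, 0.1],
    [0, 0, -5, 0, 0, 0, 0.1],
    [0, 0, -5, 0, 0, 0, 0.1],
    [0, 0, -5, 0, 0, 0, 0.1],
    [0, 0, -5, 0, 0, 0, 0.1],
    [0, 0, -5, 0, 0, 0, 0.1],
  ],
)

```text
t: 53.95
tool_pos: [0.5361, 0.0458, 0.283]
orientation: [0.352, 3.122, -0.0]
contact_force: [0.3, -0.5, -1.9]
finger_gap: 0.254
gripper_force: 30.0
```

>>> play_rows(
  increments=[
    [0, 0, -1, 0, 0, 0, 0.1],
    [0, 0, -2, 0, 0, 0, 0.1],
    [0, 0, -3, 0, 0, 0, 0.1],
    [0, 0, -3, 0, 0, 0, 0.1],
    [0, 0, -3, 0, 0, 0, 0.1],
    [0, 0, -3, 0, 0, 0, 0.1],
    [0, 0, -3, 0, 0, 0, 0.1],
    [0, 0, -3, 0, 0, 0, 0.1],
    [0, 0, -3, 0, 0, 0, 0.1],
    [0, 0, -3, 0, 0, 0, 0.1],
  ],
)

```text
t: 55.2
tool_pos: [0.5361, 0.0458, 0.28]
orientation: [0.352, 3.122, -0.0]
contact_force: [-1.0, 0.1, 2.4]
finger_gap: 0.252
gripper_force: 30.0
```

Contact force rose by about 4 N at the face height, so the 24 plate is done. On to 32.

>>> play_rows(
  increments=[
    [0, 0, 0, 0, 0, 0, 0.1],
    [0, 0, 25, 0, 0, 0, 0.1],
    [-2, -50, 25, 0, 0, 0, 0.1],
    [-4, -100, 25, 0, 0, 0, 0.1],
    [-5.5, -149, 25, 0, 0, 0, 0.1],
    [-5.5, -149, 25, 0, 0, 0, 0.1],
    [-5.5, -149, 25, 0, 0, 0, 0.1],
    [-5.5, -149, 10, 0, 0, 0, 0.1],
    [-5.5, -149, 4, 0, 0, 0, 0.1],
    [-5.5, -149, 4, 0, 0, 0, 0.1],
  ],
)

```text
t: 56.45
tool_pos: [0.5304, -0.1027, 0.2832]
orientation: [-0.351, -3.121, 0.0]
contact_force: [0.4, -0.8, -1.9]
finger_gap: 0.255
gripper_force: 30.0
```

>>> play_rows(
  increments=[
    [0, 0, -1, 0, 0, 0, 0.1],
    [0, 0, -2, 0, 0, 0, 0.1],
    [0, 0, -3, 0, 0, 0, 0.1],
    [0, 0, -4, 0, 0, 0, 0.1],
    [0, 0, -4, 0, 0, 0, 0.1],
    [0, 0, -4, 0, 0, 0, 0.1],
    [0, 0, -4, 0, 0, 0, 0.1],
    [0, 0, -4, 0, 0, 0, 0.1],
    [0, 0, -4, 0, 0, 0, 0.1],
    [0, 0, -4, 0, 0, 0, 0.1],
  ],
)

```text
t: 57.7
tool_pos: [0.5306, -0.1032, 0.2801]
orientation: [0.352, 3.122, -0.0]
contact_force: [-0.3, 0.6, 1.5]
finger_gap: 0.255
gripper_force: 30.0
```

>>> play_rows(
  increments=[
    [0, 0, 0, 0, 0, 0, 0.1],
    [0, 0, 25, 0, 0, 0, 0.1],
    [-30, 33, 25, 0, 0, 0, 0.1],
    [-60, 66, 25, 0, 0, 0, 0.1],
    [-68.5, 76, 25, 0, 0, 0, 0.1],
    [-68.5, 76, 25, 0, 0, 0, 0.1],
    [-68.5, 76, 25, 0, 0, 0, 0.1],
    [-68.5, 76, 10, 0, 0, 0, 0.1],
    [-68.5, 76, 4, 0, 0, 0, 0.1],
    [-68.5, 76, 4, 0, 0, 0, 0.1],
  ],
)

```text
t: 58.95
tool_pos: [0.462, -0.0274, 0.2832]
orientation: [-0.353, -3.12, 0.001]
contact_force: [0.2, 0.0, -1.1]
finger_gap: 0.25
gripper_force: 30.0
```

>>> play_rows(
  increments=[
    [0, 0, -1, 0, 0, 0, 0.1],
    [0, 0, -2, 0, 0, 0, 0.1],
    [0, 0, -3, 0, 0, 0, 0.1],
    [0, 0, -4, 0, 0, 0, 0.1],
    [0, 0, -4, 0, 0, 0, 0.1],
    [0, 0, -4, 0, 0, 0, 0.1],
    [0, 0, -4, 0, 0, 0, 0.1],
    [0, 0, -4, 0, 0, 0, 0.1],
    [0, 0, -4, 0, 0, 0, 0.1],
    [0, 0, -4, 0, 0, 0, 0.1],
  ],
)

```text
t: 60.2
tool_pos: [0.4621, -0.0271, 0.28]
orientation: [0.352, 3.122, -0.0]
contact_force: [-1.0, 0.6, 0.8]
finger_gap: 0.252
gripper_force: 30.0
```

Run:
```python
from m import *
s=vision.read_camera("side");st=env.get_state();print(st["t"],st["tool_pos"],st["finger_gap"],st["gripper_force"],st["contact_force"])
cv2.imwrite("pics/s16.png",s[:,:,::-1])
```

```text
60.25 [ 0.46206652 -0.0271576   0.28004459] 0.2548952729262087 29.969767928123474 [0.03218089 0.4880405  0.92599254]
```

>>> play_rows(
  increments=[
    [0, 0, 20, 0, 0, 0, 0.1],
    [0, 0, 50, 0, 0, 0, 0.1],
    [3, -50, 50, 0, 0, 0, 0.1],
    [6, -105, 50, 0, 0, 0, 0.1],
    [9, -160, 50, 0, 0, 0, 0.1],
    [12, -215, 50, 0, 0, 0, 0.1],
    [16.1, -273.1, 50, 0, 0, 0, 0.1],
    [16.1, -273.1, 50, 0, 0, 0, 0.1],
    [16.1, -273.1, 30, 0, 0, 0, 0.1],
    [16.1, -273.1, 10, 0, 0, 0, 0.1],
  ],
)

```text
t: 61.5
tool_pos: [0.4782, -0.2996, 0.2893]
orientation: [0.352, 3.122, 0.001]
contact_force: [0.5, 0.8, -1.7]
finger_gap: 0.252
gripper_force: 30.0
```

>>> play_rows(
  increments=[
    [0, 0, 0, 0, 0, 0, 0.1],
    [0, 0, -15, 0, 0, 0, 0.1],
    [0, 0, -30, 0, 0, 0, 0.1],
    [0, 0, -40, 0, 0, 0, 0.1],
    [0, 0, -44, 0, 0, 0, 0.1],
    [0, 0, -45, 0, 0, 0, 0.1],
    [0, 0, -45, 0, 0, 0, 0.1],
    [0, 0, -45, 0, 0, 0, 0.1],
    [0, 0, -45, 0, 0, 0, 0.1],
    [0, 0, -45, 0, 0, 0, 0.1],
  ],
)

```text
t: 62.75
tool_pos: [0.4782, -0.3003, 0.2451]
orientation: [0.352, 3.122, -0.0]
contact_force: [0.0, -0.2, -1.9]
finger_gap: 0.259
gripper_force: 30.0
```

>>> play_rows(
  increments=[
    [0, 0, -0.5, 0, 0, 0, 0.1],
    [0, 0, -0.5, 0, 0, 0, 0.45],
    [0, 0, -0.5, 0, 0, 0, 0.45],
    [0, 0, -0.5, 0, 0, 0, 0.45],
    [0, 0, -0.5, 0, 0, 0, 0.45],
    [0, 0, 30, 0, 0, 0, 0.45],
    [0, 0, 80, 0, 0, 0, 0.45],
    [0, 0, 130, 0, 0, 0, 0.45],
    [0, 60, 130, 0, 0, 0, 0.45],
    [-20, 120, 130, 0, 0, 0, 0.45],
  ],
)

```text
t: 64.0
tool_pos: [0.4586, -0.1794, 0.3753]
orientation: [0.352, 3.121, -0.001]
contact_force: [0.7, 1.0, -0.9]
finger_gap: 0.449
gripper_force: 0.0
```

>>> play_rows(
  increments=[
    [0, 60, 0, 0, 0, 0, 0.45],
    [0, 120, 0, 0, 0, 0, 0.45],
    [0, 180, 0, 0, 0, 0, 0.45],
    [0, 240, 0, 0, 0, 0, 0.45],
    [0, 300, 0, 0, 0, 0, 0.45],
    [0, 360, 0, 0, 0, 0, 0.45],
    [0, 420, 0, 0, 0, 0, 0.45],
    [0, 480, 0, 0, 0, 0, 0.45],
    [0, 500, 0, 0, 0, 0, 0.45],
    [0, 500, 0, 0, 0, 0, 0.45],
  ],
)

```text
t: 65.25
tool_pos: [0.4582, 0.3196, 0.3747]
orientation: [-0.35, -3.122, 0.001]
contact_force: [0.8, -0.8, -0.6]
finger_gap: 0.452
gripper_force: 0.0
```

Run:
```python
from m import *
s=vision.read_camera("side");t=vision.read_camera("top");st=env.get_state();print(st["t"],st["tool_pos"])
a=cv2.imread("pics/t13.png")[:,:,::-1].astype(int); b=t.astype(int)
for n,(x,y,w,h) in dict(gauge=(412,188,45,60),bed=(315,140,85,85)).items():
    print(n,np.abs(a-b)[y:y+h,x:x+w].mean(),(np.abs(a-b)[y:y+h,x:x+w].max(2)>40).sum())
d=np.abs(a-b).max(2)>40; d[:,:300]=0
m=cv2.morphologyEx(d.astype(np.uint8),cv2.MORPH_OPEN,np.ones((2,2))); n,l,sx,ce=cv2.connectedComponentsWithStats(m); print([(x.tolist()) for x in sx[1:] if x[4]>6])
# plate dots
for nm,p in dict(p24=(323.5,181),p32=(374.8,182.4),p40=(348.6,205)).items(): print(nm,dot(a,*p,2),dot(b,*p,2))
# gauge label now
x,y,w,h,k=432,209,13,18,8
for im in(a,b):
    g=cv2.resize(im[y:y+h,x:x+w].astype(np.uint8),None,fx=k,fy=k,interpolation=cv2.INTER_CUBIC).astype(int).sum(2)/3
    r=cv2.minAreaRect(np.argwhere(g>75)[:,::-1].astype(np.float32)); print(r)
c=[.5808,-.0416];aa=np.radians(np.arange(-60,-35,1.)); q=proj("top",np.c_[c[0]+.105*np.cos(aa),c[1]+.105*np.sin(aa),np.full(len(aa),.0505)]).astype(np.float32)
v=cv2.remap(t[:,:,2].astype(np.float32),q[:,:1].copy(),q[:,1:].copy(),1)[:,0]; w=np.clip(v-75,0,None); print("collar line deg",np.degrees((w*aa).sum()/w.sum()))
```

```text
65.35 [0.45877163 0.31757418 0.37495405]
gauge 3.1262962962962964 30
bed 1.5854209919261821 0
[[301, 341, 3, 4, 10], [336, 375, 2, 4, 8], [344, 374, 2, 5, 10], [301, 390, 14, 10, 36], [353, 393, 4, 7, 15], [377, 396, 4, 4, 12]]
p24 (np.float64(323.2836363636364), np.float64(180.46181818181816)) (np.float64(323.24829931972783), np.float64(180.51360544217687))
p32 (np.float64(374.3430079155673), np.float64(182.02638522427443)) (np.float64(374.32664756446985), np.float64(181.99713467048707))
p40 (np.float64(348.79841269841273), np.float64(205.07142857142856)) (np.float64(348.80507131537246), np.float64(205.07448494453251))
((56.0, 71.5), (143.0, 94.0), 90.0)
((55.5, 71.5), (143.0, 95.0), 90.0)
collar line deg -47.87746775335933
```

Run:
```python
from m import *
for f,P in(("s16",[.5108,-.0383,.044]),("s15",[.5847,.0347,.052])):
    s=cv2.imread(f"pics/{f}.png"); g=s.astype(int).sum(2)//3; p=proj("side",P)[0]; up=proj("side",[P[0],P[1],P[2]+.03])[0]; print(f,p,up)
    u,v=p.round().astype(int); print("cols",u-9,"rows",v-12); print(g[v-12:v+7,u-9:u+10])
```

```text
s16 [317.77914929 229.85725904] [317.76342319 222.3291845 ]
cols 309 rows 218
[[ 55  54  57  56  55  57  57  73 102 111 110 118 152 200 213 215 215 214
  214]
 [ 53  53  51  54  55  53  52  64  84  90  91 102 146 199 214 215 214 215
  214]
 [ 51  51  50  52  51  50  53  58  70  76  75  92 144 200 214 216 215 214
  215]
 [ 48  50  51  49  50  49  52  55  69  71  74  96 152 204 216 217 217 217
  216]
 [ 53  54  54  54  54  53  56  60  69  72  77 104 159 205 215 215 216 216
  215]
 [ 64  77  94  89  86  85  89  96  85  77  93 134 176 207 213 213 215 215
  214]
 [ 93 127 156 146 138 137 142 145 110  88 113 164 185 198 201 201 206 209
  212]
 [112 152 169 155 145 144 139 135 105  87 103 135 147 150 151 158 175 194
  207]
 [114 142 143 125 111 113 109 105  91  83  89 100 104 102 105 119 148 183
  205]
 [105 113 107  89  77  82  92  89  86  83  87  95  96  94  94 104 130 173
  202]
 [ 88  90  84  76  68  70  76  79  80  84  89 100 100  95  90  97 120 165
  200]
 [ 81  80  79  76  68  65  66  70  78  84  95 109 102  94  88  98 118 156
  193]
 [ 84  81  80  77  66  63  66  68  77  86  98 111 
[... 1435 characters left out ...]
 117 104  86  85  87  82  81  83  83  81  84
   81]
 [ 82  87  85  86  85  84  88  94  89  84  84  85  88  87  85  83  80  81
   82]
 [ 82  84  89  96  95  81  74  75  77  82  86  94  97 105 107  97  88  87
   87]
 [ 83  90  95 104 102  82  66  69  77  86 100 106 100 110 132 138 129 127
  124]
 [ 91  98  97 104 109  86  66  68  80  99 120 109  94 109 146 175 181 181
  180]
 [102 106 100  96 103  88  72  70  76  89 104  96  88 103 141 182 199 202
  203]
 [107 107 103  94  95  90  81  78  77  79  86  84  84  94 131 175 202 207
  207]
 [108 108 104  94  92  93  87  82  77  80  82  80  84  96 123 168 199 208
  208]
 [110 110 105 100 107 112  97  88  88  85  87  86  91 101 123 159 197 208
  210]]
```

```bash
python3 -c "
from plant import job
print(job.sign_off())"
```

```text
the job is handed in; nothing more can be done
None
```

The job is handed in: the three plates on the bench (24, 32 and 40 mm; I found no 48) are seated in their pockets and the collar is locked. The gauge foot pressed each plate at its dot in order (within about 3 mm by camera), the gauge is back in its cradle, and the hand-in returned no verdict.

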